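# Charge a drop-bottom hopper with guide bushes from a spouted tin

## Task

Slide the catch pan squarely under the hopper, then take the bush tin by its bail, hold its spout over the hopper and tip it slowly until you feel the front bay's bushes start to roll; hold it still at that angle until all of them are in the hopper, keeping the two spares in the rear bay, and set the tin back upright on the rubber mat. Then draw the bolt, swing the trap fully open by its bar so the bushes drop into the pan, swing it shut again and push the bolt fully home, and slide the loaded pan into the middle of the yellow tape square, square with it, its tab towards the robot and sticking out over the tape. Leave the copper electrode, the dressing stone and the screwdriver where they lie.

Things in the scene. Friction and masses are not known exactly. Their poses are not given: they have to be found in the camera images.
- hopper: Grey drop-bottom hopper on two rear posts; fixed, place and turn vary. Origin: bench level under its middle, z up. Spout goes in from +y, trap handle and bolt are at -y, -x faces the robot. Outside x +-60, y -60..+92, mouth at z 228 mm. Posts 30 x 30 mm at x 138, y +-50. Skirt plate at y +90 hangs down to z 55; below that all is free for the pan up to x +122. Open trap hangs to z 35 mm near y -10.
- hopper_floor (a point): Middle of the hopper's inner floor (upper face of the shut trap), 153 mm above the bench, axes as the hopper's. Inside, the hopper spans x -55..55; y -56..+60 at the floor and -56..+86 at the mouth, 75 mm higher (the +y wall slopes).
- trap (a joint): Trap bottom of the hopper: 0 shut, 1.15 rad fully open (stop). Hinge axis along hopper x through hopper y -60, z 147 mm. A flat handle arm, 14 mm wide at hopper x 35 mm, sticks out to -y and rises as the trap opens. Stiff (about 0.45 N m): stays where left, needs 3 to 6 N at the bar.
- trap_bar (a point): Grip point of the trap's handle bar: black, round, 16 mm thick, lying along hopper x from x -42 to +43 mm at the end of the arm, 140 mm from the hinge axis. Shut, this point is at hopper (-8, -200, 147) mm, level with the hinge, clear of the arm on both sides. It moves on a circle about the hinge, up and towards the hopper, as the trap opens. Axes turn with the trap.
- bolt (a joint): Slide bolt over the trap's handle arm: 0 = home (its tongue lies across the arm, the trap cannot open), 0.05 m = fully drawn, towards hopper -x. The arm is clear above 0.036. Friction about 2 N, stays where left. May start up to 15 mm off home, still across the arm.
- bolt_knob (a point): Grip point of the bolt's upright round knob, 18 mm thick; the knob reaches from 22 mm below this point (flat tongue) to 18 mm above. Home: hopper x -40, y -135, z 191 mm; moves to -x as the bolt is drawn. Axes as the hopper's.
- tin: Loose aluminium tin 72 wide (x), y -102..+87 mm, 0.2 to 0.3 kg, sides 66 high. Origin at underside, z up. Spout at -y, open, lip at y -102, z 22; feet plates only for y > -50 (spout clear below z 16). The front bay (y -102..20) has shallow cross grooves, one bush each: they roll out once tipped spout-down 22 to 28 deg. Two spares in the rear bay (y 24..83) pass its 9 mm divider only above about 45 deg.
- tin_bail (a point): Middle of the wooden crossbar of the tin's bail: 72 mm long along tin x, 14 mm thick along tin y, 22 mm high; at tin (0, -5, 95) mm. Grip across its thickness. The bushes pass under it.
- tinmat: Black flat rubber mat 160 x 260 mm, 1 mm thick, where the tin stands; origin at its middle, y along its length. Place and turn vary.
- bay: Yellow tape square on the bench, 240 mm outside, 216 mm inside; origin at its middle, axes along its sides.
- pan: Loose open steel catch pan 184 (x) x 180 (y) x 42 mm, walls and floor 4 mm, 0.4 to 0.63 kg. Origin: middle of its underside. A wooden upright tab stands in front of it on a strap (towards -x). It slides on the bench.
- pan_tab (a point): Grip point on the pan's tab, at pan (-155, 0, 55) mm; the tab is 16 (x) x 24 (y) mm, its top at 73 mm height. Grip across y.
- bush1: Brass guide bush, a cylinder 28 mm thick, 60 mm long, 90 g, axis along its own x, origin at its centre. Starts in the tin's front bay; two to four of bush1..bush4 are there, the others are absent (None from the start).
- bush2: Brass guide bush, a cylinder 28 mm thick, 60 mm long, 90 g, axis along its own x, origin at its centre. Starts in the tin's front bay; two to four of bush1..bush4 are there, the others are absent (None from the start).
- bush3: Brass guide bush, a cylinder 28 mm thick, 60 mm long, 90 g, axis along its own x, origin at its centre. Starts in the tin's front bay; two to four of bush1..bush4 are there, the others are absent (None from the start).
- bush4: Brass guide bush, a cylinder 28 mm thick, 60 mm long, 90 g, axis along its own x, origin at its centre. Starts in the tin's front bay; two to four of bush1..bush4 are there, the others are absent (None from the start).
- spare1: Brass guide bush like the others, in the tin's rear bay: a spare, to stay there. Always present.
- spare2: Brass guide bush like the others, in the tin's rear bay: a spare, to stay there. Always present.
- electrode: Bystander, to be left alone: a copper electrode blank, 56 mm across, 66 mm tall. Origin at its underside.
- stone: Bystander, to be left alone: a black dressing stone 70 x 30 x 20 mm. Origin at its underside.
- driver: Bystander, to be left alone: a screwdriver with red handle. Origin at its underside.
Things that resemble listed ones, but are neither listed nor needed, are in the scene too. Leave any red look-alike of the bush3 alone.

How it is judged:
On the way, in this order (a step that is already met when the one before it is completed fails the run):
1. all the front-bay bushes are in the hopper while the tin is held still and tipped (17 to 55 degrees, turning under 0.2 rad/s), the trap shut (x of bush1 in the frame of hopper_floor between -0.06 and 0.06 m and y of bush1 in the frame of hopper_floor between -0.06 and 0.09 m and z of bush1 in the frame of hopper_floor between -0.005 and 0.08 m and x of bush2 in the frame of hopper_floor between -0.06 and 0.06 m and y of bush2 in the frame of hopper_floor between -0.06 and 0.09 m and z of bush2 in the frame of hopper_floor between -0.005 and 0.08 m and x of bush3 in the frame of hopper_floor between -0.06 and 0.06 m and y of bush3 in the frame of hopper_floor between -0.06 and 0.09 m and z of bush3 in the frame of hopper_floor between -0.005 and 0.08 m and x of bush4 in the frame of hopper_floor between -0.06 and 0.06 m and y of bush4 in the frame of hopper_floor between -0.06 and 0.09 m and z of bush4 in the frame of hopper_floor between -0.005 and 0.08 m and angle between tin's own z axis and vertical between 0.3 and 0.96 rad and angular speed of tin below 0.2 rad/s and value of joint trap below 0.1 rad), for 0.3 s.
2. the trap is swung open (over 0.95 rad) and all those bushes are in the pan (x of bush1 in the frame of pan between -0.092 and 0.092 m and y of bush1 in the frame of pan between -0.092 and 0.092 m and z of bush1 in the frame of pan between 0 and 0.09 m and x of bush2 in the frame of pan between -0.092 and 0.092 m and y of bush2 in the frame of pan between -0.092 and 0.092 m and z of bush2 in the frame of pan between 0 and 0.09 m and x of bush3 in the frame of pan between -0.092 and 0.092 m and y of bush3 in the frame of pan between -0.092 and 0.092 m and z of bush3 in the frame of pan between 0 and 0.09 m and x of bush4 in the frame of pan between -0.092 and 0.092 m and y of bush4 in the frame of pan between -0.092 and 0.092 m and z of bush4 in the frame of pan between 0 and 0.09 m and value of joint trap above 0.95 rad), for 0.2 s.
At the end, for the whole second after the job is handed in: Front-bay bushes in the pan, both spares in the tin's rear bay, tin upright on the mat (within 55 mm across, 80 mm along of its middle), trap shut (under 0.05 rad), bolt home (under 6 mm), pan flat, within 35 mm of the tape square's middle and 0.25 rad of its sides, all at rest (x of bush1 in the frame of pan between -0.092 and 0.092 m and y of bush1 in the frame of pan between -0.092 and 0.092 m and z of bush1 in the frame of pan between 0 and 0.09 m and x of bush2 in the frame of pan between -0.092 and 0.092 m and y of bush2 in the frame of pan between -0.092 and 0.092 m and z of bush2 in the frame of pan between 0 and 0.09 m and x of bush3 in the frame of pan between -0.092 and 0.092 m and y of bush3 in the frame of pan between -0.092 and 0.092 m and z of bush3 in the frame of pan between 0 and 0.09 m and x of bush4 in the frame of pan between -0.092 and 0.092 m and y of bush4 in the frame of pan between -0.092 and 0.092 m and z of bush4 in the frame of pan between 0 and 0.09 m and x of spare1 in the frame of tin between -0.03 and 0.03 m and y of spare1 in the frame of tin between 0.022 and 0.085 m and z of spare1 in the frame of tin between 0 and 0.05 m and x of spare2 in the frame of tin between -0.03 and 0.03 m and y of spare2 in the frame of tin between 0.022 and 0.085 m and z of spare2 in the frame of tin between 0 and 0.05 m and value of joint trap below 0.05 rad and value of joint bolt below 0.006 m and angle between each of tin, pan's own z axis and vertical below 0.08 rad and height (world z) of each of tin, pan below 0.012 m and x of tin in the frame of tinmat between -0.055 and 0.055 m and y of tin in the frame of tinmat between -0.08 and 0.08 m and horizontal distance between pan and bay below 0.035 m and angle between the x axis of pan and the x axis of bay, either way round below 0.25 rad and linear speed of each of pan, tin below 0.02 m/s); the robot touches nothing.
It fails at once if the tin is turned fast (over 1.2 rad/s) while tipped more than 11 degrees (angle between tin's own z axis and vertical above 0.2 rad and angular speed of tin above 1.2 rad/s).
It fails at once if a bystander is moved more than 40 mm (distance of any of electrode, stone, driver from where it was at the start of the episode above 0.04 m).
Of bush1, bush2, bush3, bush4 only 2 to 4 are there at a start; the rules pass over those that are not, and their reading is None.
At some moment in a run one of pan may be knocked a few centimetres aside while the robot is not near it.
It also fails if it takes over 210 s, if anything falls off the work surface, if the arm or the gripper's body presses on something with over 40 N, if the wrist force passes 120 N, or if a joint passes its speed limit or range.

## Robot

A 6-joint arm with a two-finger parallel gripper is mounted at the origin on the work surface. World frame = base frame: x ahead of the robot, y to its left, z up, the work surface at z = 0. Lengths are in m, angles in rad, forces in N, time in s.
With the tool pointing down it reaches from about 0.35 to 0.775 m from the base axis. Payload 5.5 kg.
Tool frame: the origin (TCP) lies at the very end of the fingers, on their centre line; the grasp point (between the pads) lies 19 mm behind it; z points along the fingers, y is the line along which they close (so a half turn about z gives the same grasp; the last joint's range is limited). The gripper opens to 85 mm and grips with 20 to 120 N. Pads are 22 mm wide; open, the fingers measure 114 mm over their backs; the gripper's body (76 mm by 85 mm) begins 54 mm behind the grasp point. The pads swing forward as they close: fully open they stand 13 mm farther back than shut.
Start: joints at [1.185, 0.313, 0.046, 1.304, 0, 1.431], TCP at [0.14, 0.558, 0.191] pointing down, gripper open.
Joint ranges: [-2.76, 2.76], [-0.86, 1.69], [-1.03, 1.26], [-2.2, 2.34], [-1.47, 1.5], [-3.14, 3.14]. Speed limits (rad/s): [2.57, 2.57, 3.14, 3.14, 3.14, 3.14].

## Interface

Orientations are given as a unit quaternion [w, x, y, z].
In Python, from workcell import env, cams, ticket, spotter gives the robot as it stands.
- The arm moves only by the tool jog_arm, never from a script. Its argument "increments" is a list that holds one entry, the list of rows, each a list of 7 numbers: the shift along the tool's x, y, z in units of 0.25 m (1.0 is 0.25 m), then the turn, a rotation vector about the tool's x, y, z in units of 180 degrees (1.0 is 180 degrees), then the closure in counts, from 0 (fully open) to 255 (shut). A call has 1 to 20 rows; each row shifts and turns the commanded pose from where the row before left it, along the tool's axes as they then stand; what a row does not reach is not made up. A row lasts 1/10 s, in which the tool goes at most 50 mm and 8.59 degrees, less where a joint would pass 70% of its speed; a pose out of reach is approached as far as the arm can. A call with a number of a shift or a turn outside -1 to 1 is refused whole. A call with a gripper value outside its range is refused whole. The fingers move at their own pace and stop on an object; "force" is the grip in N (left out, the last holds). Time passes only in rows, so rows that do not move let the fingers close. It gives the time, the measured TCP pose, the force, the opening and the grip force at its end, in the units of the state.
- env.get_state(): the state, without advancing time (a new reading comes with each control period).
- cams.read_camera(name): name is "side" or "top" or "wrist"; returns a dict with "pixels" (480x640x3 uint8, red, green, blue), "fx", "fy", "cx", "cy" (pixels), "xyz" and "attitude" of the camera in the world; the wrist camera has in their place "mount" (4x4, takes a point from camera to tool coordinates, whose origin is the TCP and whose axes are the flange's). Camera axes: x right, y down, z forward; pixel columns grow to the right and rows downward; lengths in m; the calibration is good to about 2 mm. The wrist camera is an equidistant fisheye: a pixel r from the principal point sees the ray r / f radians off the axis. A picture is of the moment at which its call begins: read the wrist's pose just before it. There is no depth.
- ticket.hand_in(): hands the job in; it is judged then, once.
Trained networks look in the newest picture that a camera, given by its name, has taken for a name from the list of things; names that differ only in an ending like _2 or _b are one class to them, and where a whole thing is asked for, a point or a joint stands for the part that bears it (a point fixed in the world has none). Each returns a list of dicts, best first, with "conf" (0 to 1); they miss things now and then, are a little off and sometimes report something else, mostly with a low value. They report only what shows in the picture. A call takes as long as a camera call. They do not tell look-alikes from the thing itself.
- spotter.find_in(target, camera): "uv" ([column, row] in pixels, amid what is visible of it).
- spotter.cut_out(target, camera): "region" (480x640 bool, what is visible of it) and "uv" ([column, row] in pixels, amid what is visible of it).
- spotter.landmark_of(target, camera): "uv" ([column, row] in pixels: a listed point, or the origin of a listed thing).
The state is a dict: "clock": time; "joint_pos": joint angles; "qvel": joint speeds; "tau": joint torques, N m; "tcp_pos": TCP position; "orientation": TCP orientation; "wrist_force": force on the tool from outside, world axes, zero at the start; "ft_torque": the same for the moment, N m; "finger_gap": finger opening in m; "grip_force": force on a finger pad.
Only numpy, scipy, OpenCV 4.12 (cv2) and the standard library are available. Lean on these libraries where they do the work, as an engineer would, in place of code of your own. Each camera call takes 0.05 s, during which the arm holds its last target. There are 200 camera calls.

## Working session

There is one attempt and no reset: what is moved stays moved. The work goes in short steps, Python scripts to look and compute and a tool call to move; the robot and the scene stay as the last step left them, time stands still between calls to the robot, and variables do not carry over. Pictures are saved under pics/ and viewed, at most 14 in all, crops included, and the job is handed in when it is done.

Besides the shell and the picture viewer there is one more tool, called after ">>>" in YAML: its name, and indented under it one key for each argument. jog_arm: Moves the arm, as the interface text tells. Shifts and turns lie within -1 to 1; 1 stands for 0.25 m of shift or 180 degrees of turn. Its arguments: {"type":"object","properties":{"increments":{"type":"array"},"force":{"type":"number"}},"required":["increments"]}

```bash
ls; mkdir -p pics
python3 - <<'E'
from workcell import env,cams,spotter
import cv2,numpy as np
print(env.get_state())
for n in ["top","side"]:
    c=cams.read_camera(n); cv2.imwrite(f"pics/{n}0.png",c["pixels"][:,:,::-1])
    print(n,{k:v for k,v in c.items() if k!="pixels"})
    for t in ["hopper","hopper_floor","trap_bar","bolt_knob","tin","tin_bail","tinmat","bay","pan","pan_tab","bush1","spare1","electrode","stone","driver"]:
        print(t,[(np.round(d["uv"]).tolist(),round(d["conf"],2)) for d in spotter.landmark_of(t,n)][:5])
E
```

```text
pics
{'clock': 0.0, 'joint_pos': array([1.18540225e+00, 3.14001776e-01, 4.49525196e-02, 1.30357918e+00,
       2.10272558e-05, 1.43120187e+00]), 'qvel': array([ 0.00048272, -0.0011507 , -0.00023969, -0.00182357, -0.00024622,
        0.00072366]), 'tau': array([ 2.35735155e-03, -4.80625427e+01,  2.98531294e+01,  1.93099090e-02,
        1.12623632e-04,  1.29372417e-06]), 'tcp_pos': array([0.13969255, 0.55716878, 0.19049733]), 'orientation': array([-2.47861178e-04,  1.22590614e-01,  9.92456902e-01, -8.81949577e-04]), 'wrist_force': array([-0.9657868 ,  1.10589776, -0.17366809]), 'ft_torque': array([ 0.03577254, -0.01936388,  0.0394892 ]), 'grip_force': 0.0, 'finger_gap': 0.08523083678804895}
top {'fx': 571.3357369471012, 'fy': 571.3357369471012, 'cx': 324.77545152100504, 'cy': 240.66698964262355, 'xyz': array([0.29626018, 0.07214905, 1.32911755]), 'attitude': array([-0.06288415,  0.71408534, -0.69517738,  0.05344271])}
hopper [([209.0, 250.0], 0.37)]
hopper_floor [([358.0, 192.0], 0.86)]
trap_bar [([458.0, 205.0], 0.78), ([298.0, 279.0], 0.67), ([194.0, 258.0], 0.38)]
bolt_knob [([193.0
[... 859 characters left out ...]
93277, -0.40919786])}
hopper [([306.0, 266.0], 0.83)]
hopper_floor [([304.0, 214.0], 0.68)]
trap_bar [([345.0, 168.0], 0.87)]
bolt_knob [([350.0, 171.0], 0.81)]
tin [([297.0, 398.0], 0.76)]
tin_bail []
tinmat [([299.0, 360.0], 0.6), ([294.0, 397.0], 0.41)]
bay [([416.0, 162.0], 0.48)]
pan [([355.0, 179.0], 0.75)]
pan_tab [([415.0, 163.0], 0.68), ([194.0, 356.0], 0.68)]
bush1 [([301.0, 348.0], 0.96), ([294.0, 388.0], 0.88), ([295.0, 372.0], 0.71), ([394.0, 395.0], 0.59), ([296.0, 361.0], 0.47)]
spare1 [([290.0, 417.0], 0.71), ([298.0, 361.0], 0.66), ([297.0, 406.0], 0.65)]
electrode [([358.0, 326.0], 0.88)]
stone [([413.0, 163.0], 0.75), ([232.0, 298.0], 0.71)]
driver [([190.0, 351.0], 0.55)]
```

View pics/top0.png

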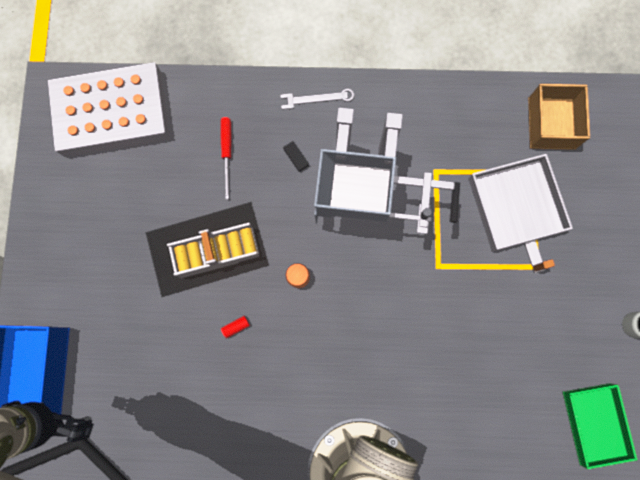

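View pics/side0.png

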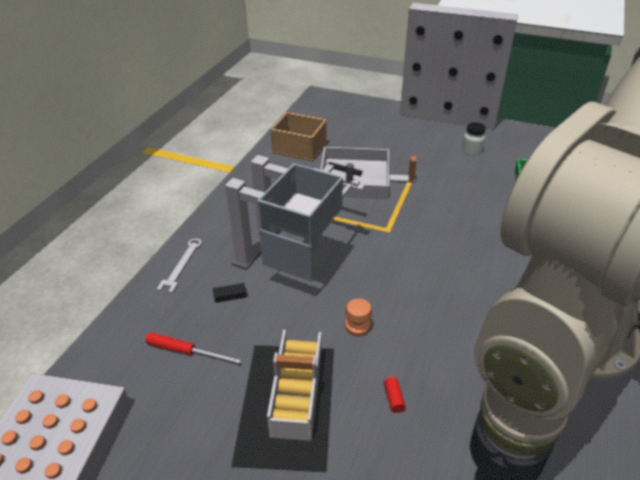

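The top view has the tin on the left at (213,248) with its spout to the right, towards the hopper at (357,190). The trap bar is at (456,203), and the pan is at (520,203) with its tab at (545,265). The side view agrees. Next I measure the rims.

```bash
cat > lib.py <<'E'
import numpy as np,cv2
from scipy.spatial.transform import Rotation as R
from scipy.optimize import least_squares
def rot(q): return R.from_quat(q,scalar_first=True)
def ray(c,uv):
    d=np.array([(uv[0]-c["cx"])/c["fx"],(uv[1]-c["cy"])/c["fy"],1.])
    return rot(c["attitude"]).apply(d)
def at_z(c,uv,z):
    d=ray(c,uv); o=np.array(c["xyz"]); return o+d*(z-o[2])/d[2]
def proj(c,p):
    q=rot(c["attitude"]).inv().apply(np.atleast_2d(p)-c["xyz"])
    return np.c_[c["cx"]+c["fx"]*q[:,0]/q[:,2],c["cy"]+c["fy"]*q[:,1]/q[:,2]]
def fit(c,loc,uv,x0=(0.5,0,0)):
    "pose x,y,yaw of local points (z is height) seen at uv"
    loc=np.array(loc,float);uv=np.array(uv,float)
    def W(v): return np.c_[R.from_euler('z',v[2]).apply(loc)+[v[0],v[1],0]]
    s=least_squares(lambda v:(proj(c,W(v))-uv).ravel(),x0)
    return s.x,np.round((s.fun.reshape(-1,2)),1)
E
python3 - <<'E'
from lib import *
from workcell import cams,spotter,env
c=cams.read_camera("top"); im=c["pixels"][:,:,::-1].copy()
np.save("top0.npy",im)
cv2.imwrite("pics/c1.png",cv2.resize(im[100:300,300:580],(784,560),interpolation=cv2.INTER_CUBIC))
cv2.imwrite("pics/c2.png",cv2.resize(im[190:310,135:285],None,fx=5,fy=5,interpolation=cv2.INTER_CUBIC)[:, :])
for t in ["tin","tinmat","pan","electrode"]:
    for d in spotter.cut_out(t,"top")[:2]:
        m=d["region"].astype(np.uint8); pts=cv2.findNonZero(m); r=cv2.minAreaRect(pts)
        print(t,d["conf"],d["uv"],m.sum(),np.round(cv2.boxPoints(r)).tolist())
print(at_z(c,(458,205),.147),at_z(c,(426,213),.191),at_z(c,(211,247),.095),at_z(c,(297,276),.06))
E
```

```text
tin 0.8 [208.6, 253.9] 1410 [[165.0, 240.0], [248.0, 218.0], [258.0, 257.0], [175.0, 279.0]]
tin 0.75 [427.8, 205.0] 427 [[419.0, 226.0], [423.0, 172.0], [434.0, 172.0], [429.0, 227.0]]
tinmat 0.69 [191.0, 236.4] 4566 [[142.0, 231.0], [251.0, 200.0], [270.0, 266.0], [160.0, 298.0]]
pan 0.78 [521.7, 202.3] 7137 [[465.0, 175.0], [545.0, 148.0], [583.0, 255.0], [503.0, 283.0]]
pan 0.41 [423.7, 196.4] 407 [[419.0, 226.0], [423.0, 173.0], [433.0, 173.0], [429.0, 227.0]]
electrode 0.62 [296.8, 274.2] 469 [[285.0, 263.0], [308.0, 263.0], [308.0, 287.0], [285.0, 287.0]]
[ 0.57621541 -0.18871115  0.147     ] [ 0.54750134 -0.11399722  0.191     ] [0.48063053 0.34034455 0.095     ] [0.42549753 0.15181163 0.06      ]
```

View pics/c1.png

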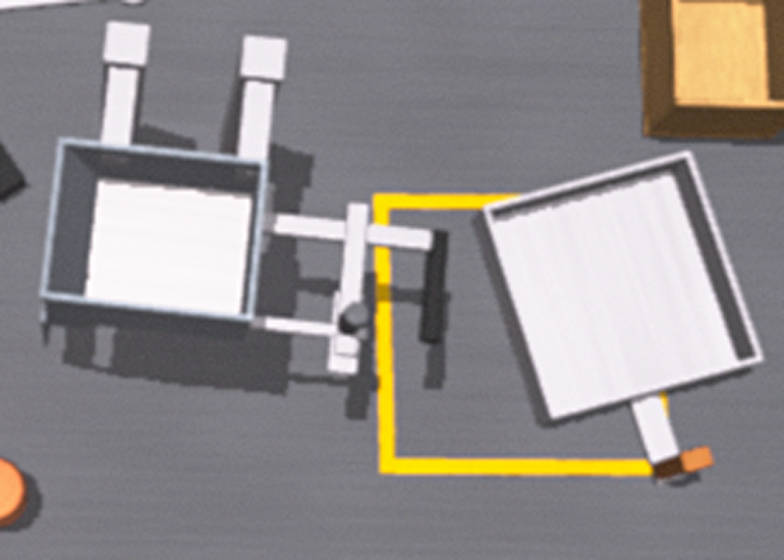

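View pics/c2.png

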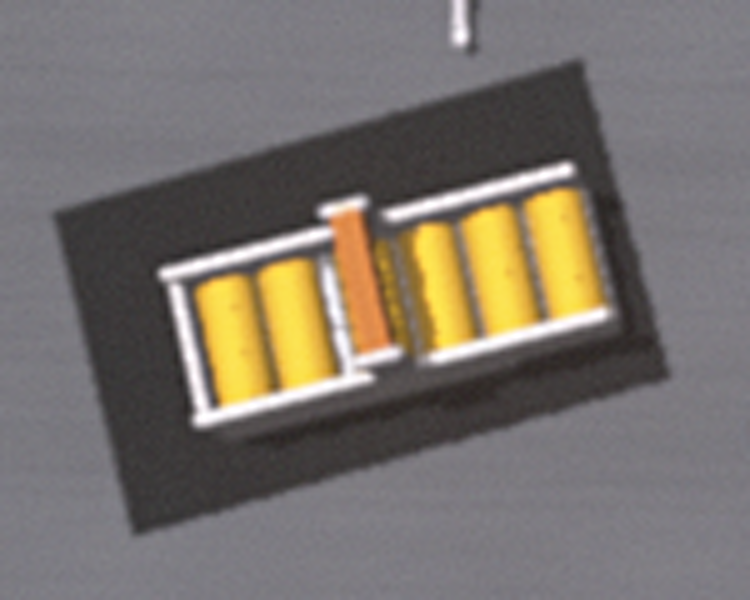

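Crop 1 shows the hopper rim, the trap bar at (457,183) to (454,222), the knob at (426,212), the tape corner and the turned pan. Crop 2 shows the tin with two spares on the left and four bushes on the right, one of them under the bail at (207,246).

Run:
```python
from lib import *
from workcell import cams,env
import json
c=cams.read_camera("top"); s=cams.read_camera("side")
D={}
def f(n,loc,uv):
    v,r=fit(c,np.array(loc)/1000,uv);D[n]=v.tolist();print(n,np.round(v,4),r.tolist())
f("hopper",[(60,92,228),(60,-60,228),(-60,-60,228),(-60,92,228),(43,-200,155),(-42,-200,155)],[(322.1,150),(395.7,157.1),(391.1,214.3),(315,206.1),(457.1,182.9),(453.9,222.1)])
f("pan",[(92,90,42),(92,-90,42),(-92,-90,42),(-92,90,42),(-155,0,73)],[(473.2,174.3),(546.4,154.6),(572.1,227.9),(496.4,250),(548.9,263.6)])
f("bay",[(120,120,0),(-120,120,0),(108,108,0),(-108,108,0)],[(433.6,169.6),(435.4,268.9),(439.3,175),(441.1,263.2)])
f("mat",[(80,130,1),(80,-130,1),(-80,-130,1),(-80,130,1)],[(146,232.6),(251,202.4),(268.6,265.2),(162,296.6)])
f("tin",[(36,87,67),(-36,87,67),(36,-5,107),(-36,-5,107)],[(167.4,244.4),(175,274.4),(205,231.4),(209.6,260.4)])
json.dump(D,open("poses.json","w"))
def P(n,l): v=D[n]; return R.from_euler('z',v[2]).apply(np.array(l)/1000)+[v[0],v[1],0]
for n,l in [("hopper",(-40,-135,209)),("hopper",(-8,-200,147)),("hopper",(-155,0,55)),("pan",(-155,0,55)),("tin",(0,-5,95)),("tin",(0,-102,22)),("bay",(-155,0,55))]:
    p=P(n,l);print(n,l,np.round(p,4),"top",proj(c,p).round(1).tolist(),"side",proj(s,p).round(1).tolist())
q=env.get_state();print(rot(q["orientation"]).as_matrix().round(3))
w=cams.read_camera("wrist");print(np.round(w["mount"],4),w["fx"],w["cx"],w["cy"])
```

```text
hopper [ 0.5979  0.0157 -0.0892] [[-1.0, -1.2], [0.9, -0.1], [-0.4, 1.1], [-1.0, 0.7], [0.8, -0.3], [0.8, -0.3]]
pan [ 0.6139 -0.3587  0.2932] [[-0.8, -0.4], [-0.2, -0.5], [0.3, 1.0], [0.6, -0.5], [0.0, 0.4]]
bay [ 0.5786 -0.286   0.0141] [[0.3, -0.1], [0.3, -0.0], [-0.3, -0.6], [-0.3, 0.6]]
mat [0.4901 0.3699 0.3149] [[-0.4, -0.3], [0.2, -0.7], [0.6, 0.4], [-0.4, 0.6]]
tin [0.4795 0.3506 0.2841] [[0.3, -0.6], [-0.5, 0.3], [-1.3, -1.2], [1.4, 1.5]]
hopper (-40, -135, 209) [ 0.546  -0.1152  0.209 ] top [[428.1, 211.8]] side [[350.8, 164.8]]
hopper (-8, -200, 147) [ 0.5721 -0.1828  0.147 ] top [[455.2, 206.8]] side [[349.3, 170.2]]
hopper (-155, 0, 55) [0.4435 0.0295 0.055 ] top [[351.9, 269.7]] side [[371.4, 269.1]]
pan (-155, 0, 55) [ 0.4655 -0.4035  0.055 ] top [[545.9, 265.0]] side [[413.6, 164.2]]
tin (0, -5, 95) [0.4809 0.3458 0.095 ] top [[208.5, 246.8]] side [[296.0, 362.7]]
tin (0, -102, 22) [0.508  0.2527 0.022 ] top [[255.9, 241.1]] side [[303.7, 346.2]]
bay (-155, 0, 55) [ 0.4236 -0.2882  0.055 ] top [[494.5, 282.3]] side [[417.9, 190.8]]
[[-0.97   0.243  0.   ]
 [ 0.243  0.97   0.   ]
 [-0.     0.    -1.   ]]
[[-6.000e-04 -9.639e-01 -2.664e-01  6.800e-02]
 [ 1.000e+00 -8.000e-04  6.000e-04  8.000e-04]
 [-8.000e-04 -2.664e-01  9.639e-01 -1.821e-01]
 [ 0.000e+00  0.000e+00  0.000e+00  1.000e+00]] 371.64829954431775 326.5687523862732 237.23705381835097
```

```bash
cat > plan.py <<'E'
import sys,json
from lib import *
from workcell import env
D=json.load(open("poses.json"))
def P(n,l): v=D[n]; return R.from_euler('z',v[2]).apply(np.array(l)/1000)+[v[0],v[1],0]
def yaw(n): return np.degrees(D[n][2])
def tool(a,tilt=0):
    "tool down, y axis at world angle a (deg); tilt deg about tool -x axis = tin spout (-y) down"
    a=np.radians(a); y=np.array([np.cos(a),np.sin(a),0]); z=np.array([0,0,-1.]); x=np.cross(y,z)
    return R.from_matrix(np.c_[x,y,z])*R.from_rotvec([-np.radians(tilt),0,0])
def go(wps,step=.04,ang=7.5,start=None):
    "wps: (pos, R, [step mm override]); prints count and constant row for each leg (leg: rotation spread over rows)"
    s=env.get_state(); p,r=(s["tcp_pos"],rot(s["orientation"])) if start is None else start
    for w in wps:
        q,t=np.array(w[0]),w[1]; st=w[2] if len(w)>2 else step
        tot=np.degrees((r.inv()*t).magnitude())
        n=max(1,int(np.ceil(max(np.linalg.norm(q-p)/st,tot/ang))))
        dr=(r.inv()*t).as_rotvec()/n
        if tot<.4:
            sh=np.round(r.inv().apply(q-p)/n/.25,4); print(n,"x",sh.tolist()+[0,0,0])
            p=p+r.apply(sh*.25*n)
        else:
            for k in range(n):
                sh=np.round(r.inv().apply((q-p)/(n-k))/.25,3);tr=np.round(dr/np.pi,4)
                print("1 x",sh.tolist()+tr.tolist()); p=p+r.apply(sh*.25); r=r*R.from_rotvec(tr*np.pi)
def st():
    s=env.get_state();print(round(s["clock"],2),s["tcp_pos"].round(4),"F",s["wrist_force"].round(2),"gap",round(s["finger_gap"],4),"grip",round(s["grip_force"],1))
E
python3 - <<'E'
from plan import *
a=90+yaw("pan"); t=P("pan",(-155,0,55)); T=tool(a)
r0=rot(env.get_state()["orientation"])
go([((.30,.40,.19),tool(90)),((.41,.10,.19),T),((.43,-.1,.19),T),((t[0],t[1],.15),T),((t[0],t[1],.036),T,.03)])
E
```

```text
1 x [-0.129, -0.076, 0.001, 0.0, 0.0, -0.013]
1 x [-0.126, -0.081, 0.001, 0.0, 0.0, -0.013]
1 x [-0.122, -0.086, 0.001, 0.0, 0.0, -0.013]
1 x [-0.119, -0.091, 0.001, 0.0, 0.0, -0.013]
1 x [-0.115, -0.097, 0.001, 0.0, 0.0, -0.013]
1 x [-0.111, -0.101, 0.001, 0.0, 0.0, -0.013]
1 x [-0.055, -0.15, -0.0, 0.0, 0.0, -0.0117]
1 x [-0.05, -0.152, -0.0, 0.0, 0.0, -0.0117]
1 x [-0.044, -0.154, -0.0, 0.0, 0.0, -0.0117]
1 x [-0.038, -0.155, -0.0, 0.0, 0.0, -0.0117]
1 x [-0.033, -0.156, -0.0, 0.0, 0.0, -0.0117]
1 x [-0.027, -0.157, -0.0, 0.0, 0.0, -0.0117]
1 x [-0.021, -0.158, -0.0, 0.0, 0.0, -0.0117]
1 x [-0.015, -0.16, -0.001, 0.0, 0.0, -0.0117]
6 x [0.0258, -0.1314, 0.0001, 0, 0, 0]
8 x [0.0269, -0.1504, 0.02, 0, 0, 0]
4 x [0.0, -0.0001, 0.1139, 0, 0, 0]
```

>>> jog_arm:
  increments:
    - [[-0.13, -0.076, 0, 0, 0, -0.013, 0], [-0.126, -0.081, 0, 0, 0, -0.013, 0], [-0.122, -0.086, 0, 0, 0, -0.013, 0], [-0.119, -0.091, 0, 0, 0, -0.013, 0], [-0.115, -0.097, 0, 0, 0, -0.013, 0], [-0.111, -0.1, 0, 0, 0, -0.013, 0], [-0.055, -0.15, 0, 0, 0, -0.012, 0], [-0.05, -0.152, 0, 0, 0, -0.012, 0], [-0.044, -0.154, 0, 0, 0, -0.012, 0], [-0.038, -0.155, 0, 0, 0, -0.012, 0], [-0.033, -0.156, 0, 0, 0, -0.012, 0], [-0.027, -0.157, 0, 0, 0, -0.012, 0], [-0.021, -0.158, 0, 0, 0, -0.012, 0], [-0.015, -0.16, 0, 0, 0, -0.011, 0], [0.026, -0.131, 0, 0, 0, 0, 0], [0.026, -0.131, 0, 0, 0, 0, 0], [0.026, -0.131, 0, 0, 0, 0, 0], [0.026, -0.131, 0, 0, 0, 0, 0], [0.026, -0.131, 0, 0, 0, 0, 0], [0.026, -0.131, 0, 0, 0, 0, 0]]

```text
clock: 4.0
tcp_pos: [0.4317, -0.1003, 0.1916]
orientation: [0.0, -0.148, 0.989, -0.0]
wrist_force: [0.3, -0.0, -0.6]
finger_gap: 0.0854
grip_force: 0.0
```

>>> jog_arm:
  increments:
    - [[0.027, -0.15, 0.02, 0, 0, 0, 0], [0.027, -0.15, 0.02, 0, 0, 0, 0], [0.027, -0.15, 0.02, 0, 0, 0, 0], [0.027, -0.15, 0.02, 0, 0, 0, 0], [0.027, -0.15, 0.02, 0, 0, 0, 0], [0.027, -0.15, 0.02, 0, 0, 0, 0], [0.027, -0.15, 0.02, 0, 0, 0, 0], [0.027, -0.15, 0.02, 0, 0, 0, 0], [0, 0, 0, 0, 0, 0, 0], [0, 0, 0, 0, 0, 0, 0]]

```text
clock: 5.0
tcp_pos: [0.4676, -0.4019, 0.1505]
orientation: [-0.0, -0.148, 0.989, 0.001]
wrist_force: [0.8, 0.6, 0.4]
finger_gap: 0.0855
grip_force: 0.0
```

Run:
```python
from plan import *
st(); a=90+yaw("pan"); t=P("pan",(-155,0,55)); T=tool(a)
go([((t[0],t[1],.036),T,.03)])
```

```text
5.0 [ 0.4676 -0.4019  0.1505] F [0.81 0.55 0.36] gap 0.0855 grip 0.0
4 x [0.0024, -0.0011, 0.1145, 0, 0, 0]
```

>>> jog_arm:
  increments:
    - [[0.002, -0.001, 0.115, 0, 0, 0, 0], [0.002, -0.001, 0.115, 0, 0, 0, 0], [0.002, -0.001, 0.115, 0, 0, 0, 0], [0.002, -0.001, 0.115, 0, 0, 0, 0], [0, 0, 0, 0, 0, 0, 0], [0, 0, 0, 0, 0, 0, 255], [0, 0, 0, 0, 0, 0, 255], [0, 0, 0, 0, 0, 0, 255], [0, 0, 0, 0, 0, 0, 255], [0, 0, 0, 0, 0, 0, 255], [0, 0, 0, 0, 0, 0, 255], [0, 0, 0, 0, 0, 0, 255], [0, 0, 0, 0, 0, 0, 255]]
  force: 60

```text
clock: 6.3
tcp_pos: [0.4664, -0.403, 0.0363]
orientation: [-0.0, -0.148, 0.989, 0.0]
wrist_force: [1.0, -0.6, -0.0]
finger_gap: 0.0001
grip_force: 0.0
```

Run:
```python
from plan import *
st(); t=P("hopper",(-155,0,55)); T=tool(90+yaw("hopper"));z=env.get_state()["tcp_pos"][2]
go([((.452,-.2,z),T,.02),((t[0],t[1],z),T,.02)],ang=2.2)
```

```text
6.3 [ 0.4664 -0.403   0.0363] F [ 0.96 -0.61 -0.04] gap 0.0001 grip 0.0
1 x [-0.017, 0.072, 0.0, 0.0, -0.0, 0.0112]
1 x [-0.014, 0.073, 0.0, 0.0, -0.0, 0.0112]
1 x [-0.012, 0.073, 0.0, 0.0, -0.0, 0.0112]
1 x [-0.009, 0.073, 0.0, 0.0, -0.0, 0.0112]
1 x [-0.006, 0.074, 0.0, 0.0, -0.0, 0.0112]
1 x [-0.004, 0.074, 0.0, 0.0, -0.0, 0.0112]
1 x [-0.001, 0.074, 0.0, 0.0, -0.0, 0.0112]
1 x [0.002, 0.074, 0.0, 0.0, -0.0, 0.0112]
1 x [0.004, 0.074, 0.0, 0.0, -0.0, 0.0112]
1 x [0.007, 0.074, 0.0, 0.0, -0.0, 0.0112]
1 x [0.009, 0.073, 0.0, 0.0, -0.0, 0.0112]
12 x [0.0096, 0.0759, 0.0, 0, 0, 0]
```

Run:
```python
from plan import *
from workcell import cams,spotter
c=cams.read_camera("top"); im=c["pixels"][:,:,::-1].copy()
cv2.imwrite("pics/c3.png",cv2.resize(im[100:300,400:640],(720,600),interpolation=cv2.INTER_CUBIC))
```

```text
(no output)
```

View pics/c3.png

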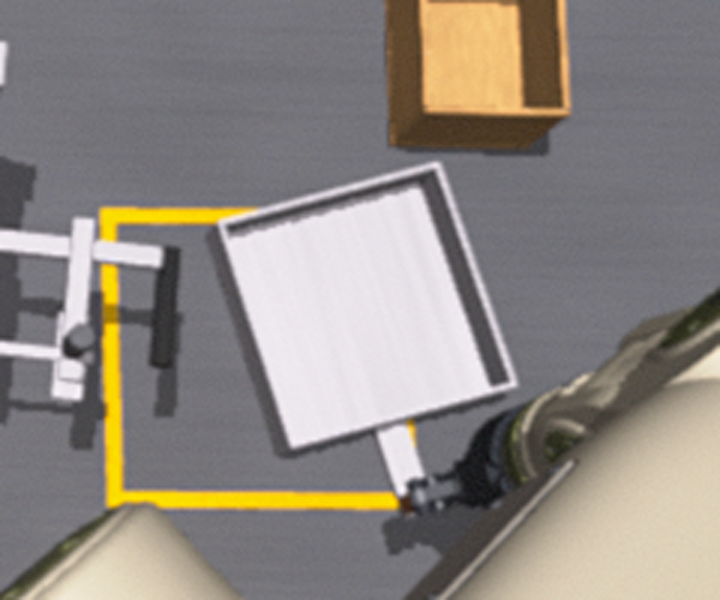

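Run:
```python
from plan import *
from workcell import cams,spotter
c=cams.read_camera("top")
for l in [(-147,0,0),(-155,0,0),(-155,0,73),(-120,0,2)]: print(l,proj(c,P("pan",l)).round(1))
print(proj(c,env.get_state()["tcp_pos"]))
w=cams.read_camera("wrist"); cv2.imwrite("pics/w1.png",w["pixels"][:,:,::-1])
print(spotter.landmark_of("pan_tab","wrist"))
```

```text
(-147, 0, 0) [[536.1 264.6]]
(-155, 0, 0) [[537.2 267.9]]
(-155, 0, 73) [[548.9 264. ]]
(-120, 0, 2) [[532.6 253.4]]
[[542.61820257 265.58842531]]
[{'uv': [321.4, 285.5], 'conf': 0.96}]
```

View pics/w1.png

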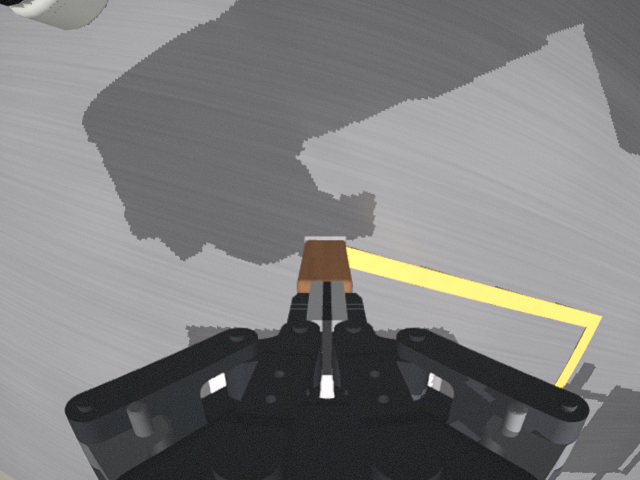

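```bash
cat >> lib.py <<'E'
def wproj(w,s,p,tool=False):
    "project world (or tool-frame) point into wrist fisheye"
    p=np.atleast_2d(p).astype(float); M=np.array(w["mount"])
    if not tool: p=rot(s["orientation"]).inv().apply(p-s["tcp_pos"])
    q=(p-M[:3,3])@M[:3,:3]
    th=np.arctan2(np.hypot(q[:,0],q[:,1]),q[:,2]); ph=np.arctan2(q[:,1],q[:,0])
    return np.c_[w["cx"]+w["fx"]*th*np.cos(ph),w["cy"]+w["fy"]*th*np.sin(ph)]
def wray_z(w,s,uv,z):
    a=np.array([(uv[0]-w["cx"])/w["fx"],(uv[1]-w["cy"])/w["fy"]]); th=np.linalg.norm(a)
    d=np.r_[np.sin(th)*a/max(th,1e-9),np.cos(th)]; M=np.array(w["mount"]); r=rot(s["orientation"])
    o=r.apply(M[:3,3])+s["tcp_pos"]; d=r.apply(M[:3,:3]@d); return o+d*(z-o[2])/d[2]
E
python3 - <<'E'
from plan import *
from workcell import cams
s=env.get_state(); w=cams.read_camera("wrist")
print("tcp,grasp",wproj(w,s,[(0,0,0),(0,0,-.019)],True).round().tolist())
for l in [(-163,12,73),(-163,-12,73),(-163,12,10),(-147,12,73),(-147,-12,73),(-155,0,55)]: print(l,wproj(w,s,P("pan",l)).round().tolist())
for uv in [(305,241),(345,241)]: print(wray_z(w,s,uv,0.073),wray_z(w,s,uv,0.0))
for uv in [(300,292),(351,292)]: print(wray_z(w,s,uv,0.073))
E
```

```text
tcp,grasp [[325.0, 269.0], [324.0, 283.0]]
(-163, 12, 73) [[352.0, 279.0]]
(-163, -12, 73) [[295.0, 279.0]]
(-163, 12, 10) [[345.0, 239.0]]
(-147, 12, 73) [[351.0, 313.0]]
(-147, -12, 73) [[296.0, 313.0]]
(-155, 0, 55) [[324.0, 281.0]]
[ 0.44413035 -0.41797141  0.073     ] [ 0.46548329 -0.41597679  0.        ]
[ 0.43936501 -0.40238876  0.073     ] [ 0.45832476 -0.39256844  0.        ]
[ 0.46655956 -0.4137817   0.073     ]
[ 0.4601883  -0.39295729  0.073     ]
```

The tab's front face appears at (300–350, 240–292), where a centred grip would put it, yet the gap reads 0. A small drag will show whether the pan is held.

>>> jog_arm:
  increments:
    - [[-0.015, 0.06, 0, 0, 0, 0, 255], [-0.015, 0.06, 0, 0, 0, 0, 255], [0, 0, 0, 0, 0, 0, 255], [0, 0, 0, 0, 0, 0, 255]]
  force: 60

```text
clock: 6.95
tcp_pos: [0.465, -0.3719, 0.0365]
orientation: [0.0, -0.149, 0.989, -0.0]
wrist_force: [0.7, -0.2, -0.7]
finger_gap: 0.0
grip_force: 0.0
```

Run:
```python
from plan import *
from workcell import cams
st(); s=env.get_state(); w=cams.read_camera("wrist"); c=cams.read_camera("top")
a=w["pixels"][200:400,220:430,::-1]; b=c["pixels"][140:290,440:600,::-1]
cv2.imwrite("pics/w2.png",np.hstack([cv2.resize(a,(420,400)),cv2.resize(b,(380,400))]))
```

```text
6.95 [ 0.465  -0.3719  0.0365] F [ 0.73 -0.21 -0.68] gap 0.0 grip 0.0
```

View pics/w2.png

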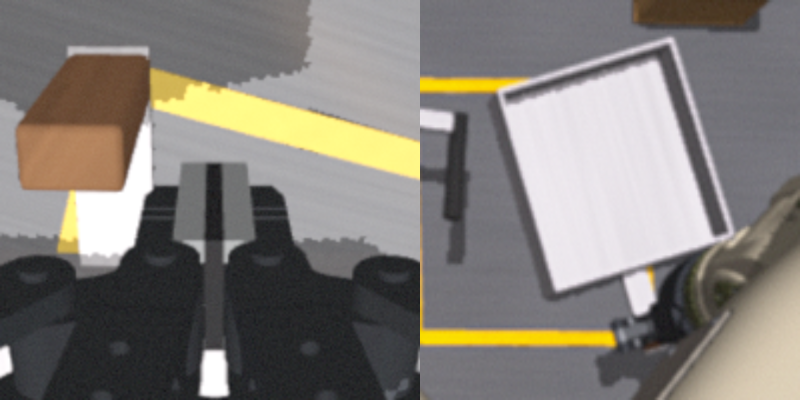

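The pads, at crop (180–250, 163–240), sit on the pan side of the tab. The tool's real fingertips seem shifted in tool x, so I quantify that.

Run:
```python
from plan import *
from workcell import cams
s=env.get_state(); w=cams.read_camera("wrist")
for x in (-.03,-.02,-.011,0,.011): print(x,wproj(w,s,[(x,0,0),(x,0,-.019),(x,0,-.04)],True).round().tolist())
print(wray_z(w,s,(256,278.5),.073), P("pan",(-155,0,73)))
for l in [(-163,12,73),(-163,-12,73),(-147,12,73),(-147,-12,73)]: print(l,wproj(w,s,P("pan",l)).round().tolist())
print(w["fx"],w["fy"],rot(s["orientation"]).as_matrix().round(3))
```

```text
-0.03 [[325.0, 320.0], [325.0, 337.0], [324.0, 360.0]]
-0.02 [[325.0, 303.0], [325.0, 320.0], [324.0, 342.0]]
-0.011 [[325.0, 288.0], [324.0, 304.0], [324.0, 324.0]]
0 [[325.0, 269.0], [324.0, 283.0], [324.0, 302.0]]
0.011 [[325.0, 249.0], [324.0, 261.0], [324.0, 278.0]]
[ 0.46516082 -0.4030538   0.073     ] [ 0.46549659 -0.40352378  0.073     ]
(-163, 12, 73) [[282.0, 262.0]]
(-163, -12, 73) [[226.0, 261.0]]
(-147, 12, 73) [[283.0, 296.0]]
(-147, -12, 73) [[229.0, 295.0]]
371.64829954431775 371.64829954431775 [[-0.956 -0.293  0.001]
 [-0.293  0.956 -0.001]
 [-0.    -0.001 -1.   ]]
```

>>> jog_arm:
  increments:
    - [[-0.02, 0.06, 0.04, 0, 0, 0, 255], [0, 0.04, 0.04, 0, 0, 0, 255], [0, 0, 0.03, 0, 0, 0, 255], [0, 0, 0.01, 0, 0, 0, 255], [0, 0, 0, 0, 0, 0, 255]]

```text
clock: 7.6
tcp_pos: [0.4624, -0.3475, 0.0061]
orientation: [-0.0, -0.148, 0.989, -0.0]
wrist_force: [-1.0, 0.5, -0.1]
finger_gap: -0.0003
grip_force: 0.0
```

>>> jog_arm:
  increments:
    - [[0, 0, 0.01, 0, 0, 0, 255], [0, 0, 0.01, 0, 0, 0, 255], [0, 0, 0, 0, 0, 0, 255]]

```text
clock: 7.9
tcp_pos: [0.4622, -0.347, 0.0012]
orientation: [0.0, -0.148, 0.989, 0.0]
wrist_force: [0.3, 0.3, 0.2]
finger_gap: -0.0
grip_force: 0.0
```

>>> jog_arm:
  increments:
    - [[0, 0, 0.01, 0, 0, 0, 255], [0, 0, 0.01, 0, 0, 0, 255], [0, 0, 0, 0, 0, 0, 255]]

```text
clock: 8.2
tcp_pos: [0.4621, -0.3465, -0.0041]
orientation: [-0.0, -0.148, 0.989, 0.0]
wrist_force: [0.1, 1.4, -0.3]
finger_gap: 0.0002
grip_force: 0.0
```

Run:
```python
from plan import *
from workcell import cams
st(); w=cams.read_camera("wrist"); c=cams.read_camera("side")
a=w["pixels"][200:400,220:430,::-1]; b=c["pixels"][120:270,370:530,::-1]
cv2.imwrite("pics/w3.png",np.hstack([cv2.resize(a,(420,400)),cv2.resize(b,(380,400))]))
```

```text
8.2 [ 0.4621 -0.3465 -0.0041] F [ 0.09  1.36 -0.28] gap 0.0002 grip 0.0
```

View pics/w3.png

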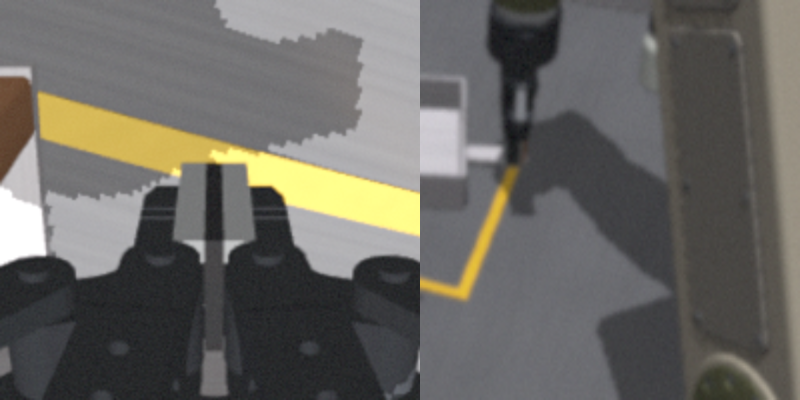

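Run:
```python
from plan import *
from workcell import cams
c=cams.read_camera("side");p=env.get_state()["tcp_pos"]
for dz in (0,.02,.03,.04,.05,.06): print(dz,proj(c,p+[0,0,dz]).round(1))
w=cams.read_camera("wrist")
for z in (-.02,-.03,-.04,-.045,-.05): print(z,wproj(w,None,[(.011,0,z),(.008,0,z),(.011,.01,z),(.011,.011,z)],True).round().tolist())
```

```text
0 [[407.2 193.8]]
0.02 [[407.8 187.7]]
0.03 [[408.2 184.6]]
0.04 [[408.5 181.4]]
0.05 [[408.9 178.3]]
0.06 [[409.2 175.1]]
-0.02 [[324.0, 262.0], [324.0, 268.0], [346.0, 262.0], [348.0, 261.0]]
-0.03 [[324.0, 269.0], [324.0, 275.0], [347.0, 269.0], [349.0, 269.0]]
-0.04 [[324.0, 278.0], [324.0, 284.0], [348.0, 277.0], [351.0, 277.0]]
-0.045 [[324.0, 282.0], [324.0, 289.0], [349.0, 282.0], [352.0, 282.0]]
-0.05 [[324.0, 287.0], [324.0, 294.0], [350.0, 287.0], [352.0, 287.0]]
```

Both views put the real fingertips about 40 mm behind the reported TCP. I touch the bench to measure this exactly.

>>> jog_arm:
  increments:
    - [[0, 0, 0.04, 0, 0, 0, 255], [0, 0, 0.04, 0, 0, 0, 255], [0, 0, 0.02, 0, 0, 0, 255], [0, 0, 0, 0, 0, 0, 255]]

```text
clock: 8.8
tcp_pos: [0.4613, -0.3458, -0.0302]
orientation: [-0.001, -0.148, 0.989, 0.001]
wrist_force: [-0.1, 0.6, 0.1]
finger_gap: -0.0003
grip_force: 0.0
```

>>> jog_arm:
  increments:
    - [[0, 0, 0.01, 0, 0, 0, 255], [0, 0, 0.01, 0, 0, 0, 255], [0, 0, 0, 0, 0, 0, 255]]

```text
clock: 9.1
tcp_pos: [0.4622, -0.3464, -0.0336]
orientation: [0.0, -0.148, 0.989, 0.0]
wrist_force: [-0.2, 1.3, -0.1]
finger_gap: 0.0
grip_force: 0.0
```

>>> jog_arm:
  increments:
    - [[0, 0, 0.01, 0, 0, 0, 255], [0, 0, 0, 0, 0, 0, 255]]

```text
clock: 9.3
tcp_pos: [0.4623, -0.3466, -0.0361]
orientation: [0.0, -0.148, 0.989, 0.0]
wrist_force: [-0.7, 1.5, 0.7]
finger_gap: -0.0003
grip_force: 0.0
```

>>> jog_arm:
  increments:
    - [[0, 0, 0.01, 0, 0, 0, 255], [0, 0, 0, 0, 0, 0, 255]]

```text
clock: 9.5
tcp_pos: [0.4623, -0.3467, -0.0387]
orientation: [0.0, -0.148, 0.989, 0.0]
wrist_force: [0.0, 2.3, -0.2]
finger_gap: 0.0
grip_force: 0.0
```

>>> jog_arm:
  increments:
    - [[0, 0, 0.01, 0, 0, 0, 255], [0, 0, 0, 0, 0, 0, 255]]

```text
clock: 9.7
tcp_pos: [0.4625, -0.3469, -0.0398]
orientation: [0.0, -0.148, 0.989, -0.0]
wrist_force: [-3.6, 4.0, 11.0]
finger_gap: 0.0002
grip_force: 5.0
```

>>> jog_arm:
  increments:
    - [[0, 0, 0.01, 0, 0, 0, 255], [0, 0, 0, 0, 0, 0, 255]]

```text
clock: 9.9
tcp_pos: [0.4626, -0.3471, -0.0399]
orientation: [0.0, -0.148, 0.989, -0.001]
wrist_force: [-7.0, 7.2, 29.5]
finger_gap: 0.0002
grip_force: 13.8
```

>>> jog_arm:
  increments:
    - [[0, 0, 0.01, 0, 0, 0, 255], [0, 0, 0, 0, 0, 0, 255]]

```text
clock: 10.1
tcp_pos: [0.4626, -0.3471, -0.04]
orientation: [0.001, -0.148, 0.989, -0.001]
wrist_force: [-12.8, 12.2, 47.2]
finger_gap: -0.0003
grip_force: 22.6
```

The bench contact came at a reported z of -40 mm, so the real fingertips are 40 mm behind the reported TCP. The grasp point is therefore 59 mm behind it. I redo the tab grasp with that.

```bash
cat >> plan.py <<'E'
G=.059  # grasp point is 59 mm behind the reported TCP
def tcp(g,T): return np.array(g)+T.apply([0,0,G])
E
python3 - <<'E'
from plan import *
a=90+yaw("pan"); t=P("pan",(-155,0,55)); T=tool(a); s=env.get_state()
p=s["tcp_pos"]
go([((p[0],p[1],.06),T,.03),((t[0],t[1],.06),T,.03),(tcp(t,T),T,.02)])
E
```

```text
4 x [-0.0001, -0.0003, -0.1, 0, 0, 0]
2 x [0.0276, -0.1095, 0.0002, 0, 0, 0]
4 x [0.0001, 0.0002, 0.064, 0, 0, 0]
```

>>> jog_arm:
  increments:
    - [[0, 0, -0.1, 0, 0, 0, 255], [0, 0, -0.1, 0, 0, 0, 255], [0, 0, -0.1, 0, 0, 0, 0], [0, 0, -0.12, 0, 0, 0, 0], [0.027, -0.11, 0, 0, 0, 0, 0], [0.027, -0.11, 0, 0, 0, 0, 0], [0, 0, 0, 0, 0, 0, 0], [0, 0, 0.064, 0, 0, 0, 0], [0, 0, 0.064, 0, 0, 0, 0], [0, 0, 0.064, 0, 0, 0, 0], [0, 0, 0.064, 0, 0, 0, 0], [0, 0, 0, 0, 0, 0, 0], [0, 0, 0, 0, 0, 0, 255], [0, 0, 0, 0, 0, 0, 255], [0, 0, 0, 0, 0, 0, 255], [0, 0, 0, 0, 0, 0, 255], [0, 0, 0, 0, 0, 0, 255], [0, 0, 0, 0, 0, 0, 255]]
  force: 60

```text
clock: 11.9
tcp_pos: [0.4663, -0.4044, -0.0039]
orientation: [0.001, -0.148, 0.989, -0.001]
wrist_force: [-0.8, -2.1, 5.7]
finger_gap: 0.0234
grip_force: 59.3
```

Run:
```python
from plan import *
st(); t=P("hopper",(-155,0,55)); T=tool(90+yaw("hopper"));z=env.get_state()["tcp_pos"][2]
go([((.452,-.2,z),T,.02),((t[0],t[1],z),T,.025)],ang=2.2)
```

```text
11.9 [ 0.4663 -0.4044 -0.0039] F [-0.75 -2.07  5.7 ] gap 0.0234 grip 59.3
1 x [-0.017, 0.073, -0.0, -0.0001, 0.0, 0.0112]
1 x [-0.014, 0.073, -0.0, -0.0001, 0.0, 0.0112]
1 x [-0.012, 0.074, -0.0, -0.0001, 0.0, 0.0112]
1 x [-0.009, 0.074, -0.0, -0.0001, 0.0, 0.0112]
1 x [-0.006, 0.074, -0.0, -0.0001, 0.0, 0.0112]
1 x [-0.004, 0.074, -0.0, -0.0001, 0.0, 0.0112]
1 x [-0.001, 0.074, -0.0, -0.0001, 0.0, 0.0112]
1 x [0.001, 0.075, -0.0, -0.0001, 0.0, 0.0112]
1 x [0.004, 0.074, -0.0, -0.0001, 0.0, 0.0112]
1 x [0.006, 0.074, -0.0, -0.0001, 0.0, 0.0112]
1 x [0.009, 0.074, -0.0, -0.0001, 0.0, 0.0112]
10 x [0.0116, 0.0912, 0.0001, 0, 0, 0]
```

>>> jog_arm:
  increments:
    - [[-0.017, 0.073, 0, 0, 0, 0.0112, 255], [-0.014, 0.073, 0, 0, 0, 0.0112, 255], [-0.012, 0.074, 0, 0, 0, 0.0112, 255], [-0.009, 0.074, 0, 0, 0, 0.0112, 255], [-0.006, 0.074, 0, 0, 0, 0.0112, 255], [-0.004, 0.074, 0, 0, 0, 0.0112, 255], [-0.001, 0.074, 0, 0, 0, 0.0112, 255], [0.001, 0.075, 0, 0, 0, 0.0112, 255], [0.004, 0.074, 0, 0, 0, 0.0112, 255], [0.006, 0.074, 0, 0, 0, 0.0112, 255], [0.009, 0.074, 0, 0, 0, 0.0112, 255], [0.0116, 0.091, 0, 0, 0, 0, 255], [0.0116, 0.091, 0, 0, 0, 0, 255], [0.0116, 0.091, 0, 0, 0, 0, 255], [0.0116, 0.091, 0, 0, 0, 0, 255], [0.0116, 0.091, 0, 0, 0, 0, 255]]

```text
clock: 13.5
tcp_pos: [0.4487, -0.0854, -0.004]
orientation: [0.002, 0.046, 0.999, -0.002]
wrist_force: [0.7, -4.6, 4.1]
finger_gap: 0.0231
grip_force: 59.7
```

>>> jog_arm:
  increments:
    - [[0.0116, 0.091, 0, 0, 0, 0, 255], [0.0116, 0.091, 0, 0, 0, 0, 255], [0.0116, 0.091, 0, 0, 0, 0, 255], [0.0116, 0.091, 0, 0, 0, 0, 255], [0.0116, 0.091, 0, 0, 0, 0, 255], [0, 0, 0, 0, 0, 0, 255], [0, 0, 0, 0, 0, 0, 255]]

```text
clock: 14.2
tcp_pos: [0.4435, 0.0323, -0.0041]
orientation: [0.001, 0.043, 0.999, 0.002]
wrist_force: [-1.3, 7.3, 8.5]
finger_gap: 0.0231
grip_force: 60.4
```

Run:
```python
from plan import *
st(); t=P("hopper",(-155,0,55)); T=tool(90+yaw("hopper"))
go([(tcp(t,T),T,.025)],ang=2.2)
```

```text
14.2 [ 0.4435  0.0323 -0.0041] F [-1.26  7.34  8.53] gap 0.0231 grip 60.4
1 x [-0.0008, -0.0112, -0.0003, 0, 0, 0]
```

Run:
```python
from plan import *
st(); t=P("tin",(0,-5,95)); T=tool(90+yaw("tin")+.5); T0=rot(env.get_state()["orientation"]);p=env.get_state()["tcp_pos"]
go([(p+[0,0,.12],T0,.03),((t[0],t[1],.12),T,.04),(tcp(t,T),T,.03)])
```

```text
14.2 [ 0.4435  0.0323 -0.0041] F [-1.26  7.34  8.53] gap 0.0231 grip 60.4
4 x [-0.0002, 0.0004, -0.12, 0, 0, 0]
1 x [-0.005, 0.158, -0.002, 0.0001, 0.0001, -0.0151]
1 x [-0.013, 0.157, -0.002, 0.0001, 0.0001, -0.0151]
1 x [-0.02, 0.157, -0.001, 0.0001, 0.0001, -0.0151]
1 x [-0.027, 0.155, -0.002, 0.0001, 0.0001, -0.0151]
1 x [-0.035, 0.154, -0.002, 0.0001, 0.0001, -0.0151]
1 x [-0.042, 0.152, -0.002, 0.0001, 0.0001, -0.0151]
1 x [-0.049, 0.15, -0.001, 0.0001, 0.0001, -0.0151]
1 x [-0.057, 0.147, -0.002, 0.0001, 0.0001, -0.0151]
3 x [0.0001, 0.0001, 0.1121, 0, 0, 0]
```

>>> jog_arm:
  increments:
    - [[0, 0, 0, 0, 0, 0, 0], [0, 0, 0, 0, 0, 0, 0], [0, 0, 0, 0, 0, 0, 0], [0, 0, -0.06, 0, 0, 0, 0], [0, 0, -0.12, 0, 0, 0, 0], [0, 0, -0.12, 0, 0, 0, 0], [0, 0, -0.12, 0, 0, 0, 0], [0, 0, -0.06, 0, 0, 0, 0], [-0.005, 0.158, 0, 0, 0, -0.015, 0], [-0.013, 0.157, 0, 0, 0, -0.015, 0], [-0.02, 0.157, 0, 0, 0, -0.015, 0], [-0.027, 0.155, 0, 0, 0, -0.015, 0], [-0.035, 0.154, 0, 0, 0, -0.015, 0], [-0.042, 0.152, 0, 0, 0, -0.015, 0], [-0.05, 0.15, 0, 0, 0, -0.015, 0], [-0.057, 0.147, 0, 0, 0, -0.015, 0], [0, 0, 0, 0, 0, 0, 0], [0, 0, 0, 0, 0, 0, 0]]

```text
clock: 16.0
tcp_pos: [0.4813, 0.3434, 0.114]
orientation: [-0.001, -0.144, 0.99, -0.0]
wrist_force: [-0.7, -0.5, -0.0]
finger_gap: 0.0856
grip_force: 0.0
```

Run:
```python
from plan import *
from workcell import cams,spotter
st(); s=env.get_state(); w=cams.read_camera("wrist")
for d in spotter.landmark_of("tin_bail","wrist")[:2]: print(d["conf"],d["uv"],wray_z(w,s,d["uv"],.095))
print("pred",wproj(w,s,P("tin",(0,-5,95))), [wproj(w,s,P("tin",(x,-5,106))).round().tolist() for x in (-36,36)])
r=[d for d in spotter.cut_out("tin_bail","wrist")][:1]
if r:
    b=cv2.boxPoints(cv2.minAreaRect(cv2.findNonZero(r[0]["region"].astype(np.uint8)))); print(b.round().tolist())
cv2.imwrite("pics/w4.png",w["pixels"][:,:,::-1])
t=P("tin",(0,-5,95)); T=tool(90+yaw("tin")+.5); go([(tcp(t,T),T,.03)])
c=cams.read_camera("top"); np.save("top1.npy",c["pixels"])
d=spotter.landmark_of("pan","top")[:2]; print(d, proj(c,P("hopper",(0,0,0))),[ (x["conf"],x["uv"],at_z(c,x["uv"],.055)) for x in spotter.landmark_of("pan_tab","top")[:3]],P("hopper",(-155,0,55)))
```

```text
16.0 [0.4813 0.3434 0.114 ] F [-0.73 -0.5  -0.05] gap 0.0856 grip 0.0
0.8 [330.1, 257.8] [0.48072119 0.34641404 0.095     ]
pred [[328.97648861 257.71327547]] [[[329.0, 198.0]], [[329.0, 323.0]]]
[[184.0, 177.0], [470.0, 177.0], [470.0, 324.0], [184.0, 324.0]]
3 x [-0.0006, 0.0052, 0.1049, 0, 0, 0]
[{'uv': [355.5, 206.0], 'conf': 0.74}] [[358.19879929 207.95063242]] [(0.65, [351.0, 267.8], array([0.44766495, 0.03168678, 0.055     ]))] [0.44348408 0.02952733 0.055     ]
```

View pics/w4.png

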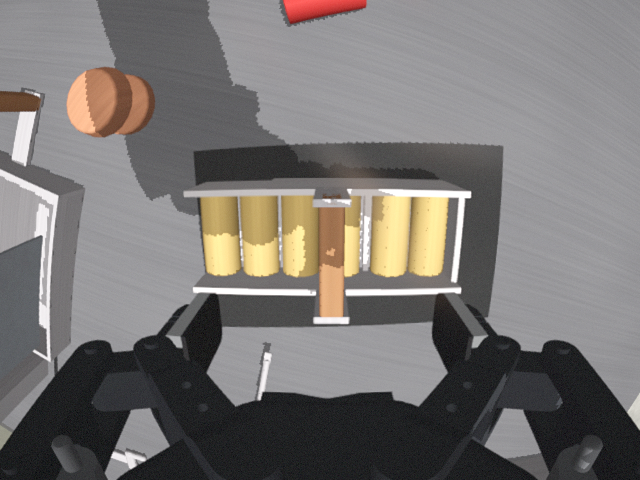

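The wrist view shows the bail at (331,258), centred and aligned between the fingers. The front bay holds four bushes and the rear bay two spares. I descend and grip.

>>> jog_arm:
  increments:
    - [[0, 0.005, 0.105, 0, 0, 0, 0], [0, 0.005, 0.105, 0, 0, 0, 0], [0, 0.005, 0.105, 0, 0, 0, 0], [0, 0, 0, 0, 0, 0, 0], [0, 0, 0, 0, 0, 0, 255], [0, 0, 0, 0, 0, 0, 255], [0, 0, 0, 0, 0, 0, 255], [0, 0, 0, 0, 0, 0, 255], [0, 0, 0, 0, 0, 0, 255], [0, 0, 0, 0, 0, 0, 255], [0, 0, 0, 0, 0, 0, 255], [0, 0, 0, 0, 0, 0, 255]]
  force: 90

```text
clock: 17.5
tcp_pos: [0.4815, 0.347, 0.0373]
orientation: [0.001, -0.143, 0.99, -0.0]
wrist_force: [-0.9, -1.7, 5.7]
finger_gap: 0.0126
grip_force: 89.4
```

Run:
```python
from plan import *
st(); s=env.get_state(); T0=rot(s["orientation"]); p=s["tcp_pos"]; T=tool(90+yaw("hopper"))
h=P("hopper",(0,100,360))
go([((p[0],p[1],.301),T0,.025),(tcp(h,T),T,.02)],ang=3)
```

```text
17.5 [0.4815 0.347  0.0373] F [-0.89 -1.66  5.71] gap 0.0126 grip 89.4
11 x [-0.0002, -0.0, -0.0959, 0, 0, 0]
1 x [-0.016, -0.074, 0.0, 0.0, 0.0, 0.0086]
1 x [-0.017, -0.073, 0.0, 0.0, 0.0, 0.0086]
1 x [-0.019, -0.073, 0.0, 0.0, 0.0, 0.0086]
1 x [-0.021, -0.072, 0.0, 0.0, 0.0, 0.0086]
1 x [-0.023, -0.072, 0.0, 0.0, 0.0, 0.0086]
1 x [-0.025, -0.071, 0.0, 0.0, 0.0, 0.0086]
1 x [-0.027, -0.07, 0.0, 0.0, 0.0, 0.0086]
1 x [-0.029, -0.069, 0.0, 0.0, 0.0, 0.0086]
1 x [-0.031, -0.069, 0.0, 0.0, 0.0, 0.0086]
1 x [-0.033, -0.068, 0.0, 0.0, 0.0, 0.0086]
1 x [-0.035, -0.067, 0.0, 0.0, 0.0, 0.0086]
1 x [-0.037, -0.065, 0.0, 0.0, 0.0, 0.0086]
1 x [-0.038, -0.065, 0.0, 0.0, 0.0, 0.0086]
1 x [-0.041, -0.063, 0.001, 0.0, 0.0, 0.0086]
```

>>> jog_arm:
  increments:
    - [[0, 0, -0.03, 0, 0, 0, 255], [0, 0, -0.06, 0, 0, 0, 255], [0, 0, -0.1, 0, 0, 0, 255], [0, 0, -0.1, 0, 0, 0, 255], [0, 0, -0.1, 0, 0, 0, 255], [0, 0, -0.1, 0, 0, 0, 255], [0, 0, -0.1, 0, 0, 0, 255], [0, 0, -0.1, 0, 0, 0, 255], [0, 0, -0.1, 0, 0, 0, 255], [0, 0, -0.1, 0, 0, 0, 255], [0, 0, -0.1, 0, 0, 0, 255], [0, 0, -0.06, 0, 0, 0, 255], [0, 0, 0, 0, 0, 0, 255]]

```text
clock: 18.8
tcp_pos: [0.481, 0.3473, 0.2998]
orientation: [0.001, -0.143, 0.99, 0.0]
wrist_force: [-0.1, 0.2, -8.9]
finger_gap: 0.0125
grip_force: 88.2
```

>>> jog_arm:
  increments:
    - [[-0.005, -0.02, 0, 0, 0, 0, 255], [-0.01, -0.05, 0, 0, 0, 0.004, 255], [-0.017, -0.073, 0, 0, 0, 0.0086, 255], [-0.019, -0.073, 0, 0, 0, 0.0086, 255], [-0.021, -0.072, 0, 0, 0, 0.0086, 255], [-0.023, -0.072, 0, 0, 0, 0.0086, 255], [-0.025, -0.071, 0, 0, 0, 0.0086, 255], [-0.027, -0.07, 0, 0, 0, 0.0086, 255], [-0.029, -0.069, 0, 0, 0, 0.0086, 255], [-0.031, -0.069, 0, 0, 0, 0.0086, 255], [-0.033, -0.068, 0, 0, 0, 0.0086, 255], [-0.035, -0.067, 0, 0, 0, 0.0086, 255], [-0.037, -0.065, 0, 0, 0, 0.0086, 255], [-0.038, -0.065, 0, 0, 0, 0.0086, 255], [-0.03, -0.042, 0, 0, 0, 0.0086, 255], [-0.011, -0.021, 0, 0, 0, 0.0046, 255], [0, 0, 0, 0, 0, 0, 255], [0, 0, 0, 0, 0, 0, 255], [0, 0, 0, 0, 0, 0, 255]]

```text
clock: 20.7
tcp_pos: [0.6082, 0.1185, 0.2988]
orientation: [-0.0, 0.045, 0.999, 0.0]
wrist_force: [1.3, -0.6, -8.0]
finger_gap: 0.0128
grip_force: 88.2
```

Run:
```python
from plan import *
from workcell import cams
s=env.get_state(); st(); r=rot(s["orientation"]); T=tool(90+yaw("hopper"))
print("grasp in hopper frame",R.from_euler('z',-D["hopper"][2]).apply(s["tcp_pos"]-r.apply([0,0,G])-[D["hopper"][0],D["hopper"][1],0]).round(4), np.degrees((T.inv()*r).as_rotvec()).round(2))
h=P("hopper",(0,100,360))
go([(tcp(h,tool(90+yaw("hopper"),18)),tool(90+yaw("hopper"),18))],ang=3)
c=cams.read_camera("side"); w=cams.read_camera("wrist")
cv2.imwrite("pics/s1.png",np.hstack([cv2.resize(c["pixels"][130:330,210:410,::-1],(400,400)),cv2.resize(w["pixels"][:,:,::-1],(400,300),interpolation=cv2.INTER_AREA)[:,:] if 0 else cv2.copyMakeBorder(cv2.resize(w["pixels"][:,:,::-1],(400,300)),0,100,0,0,cv2.BORDER_CONSTANT)]))
```

```text
20.7 [0.6082 0.1185 0.2988] F [ 1.28 -0.57 -8.  ] gap 0.0128 grip 88.2
grasp in hopper frame [0.0011 0.1033 0.3578] [-0.03  0.01  0.01]
1 x [0.001, 0.01, -0.003, -0.0166, -0.0, -0.0]
1 x [0.001, 0.01, -0.003, -0.0166, -0.0, -0.0]
1 x [0.001, 0.01, -0.002, -0.0166, -0.0, -0.0]
1 x [0.0, 0.01, -0.002, -0.0166, -0.0, -0.0]
1 x [0.001, 0.011, -0.001, -0.0166, -0.0, -0.0]
1 x [0.0, 0.011, -0.001, -0.0166, -0.0, -0.0]
```

View pics/s1.png

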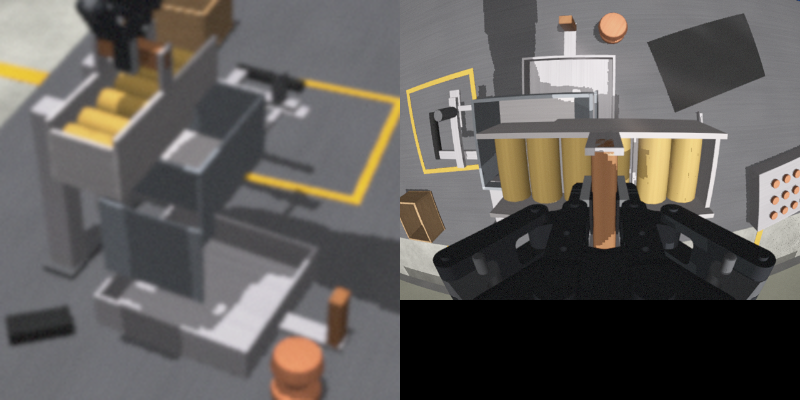

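The side view shows the tin held over the hopper with the pan beneath it. I start tipping.

>>> jog_arm:
  increments:
    - [[0.001, 0.01, -0.003, -0.0083, 0, 0, 255], [0.001, 0.008, -0.003, -0.0166, 0, 0, 255], [0.001, 0.01, -0.002, -0.0166, 0, 0, 255], [0, 0.01, -0.002, -0.0166, 0, 0, 255], [0.001, 0.01, -0.001, -0.0166, 0, 0, 255], [0, 0.01, -0.001, -0.0166, 0, 0, 255], [0, 0.006, 0, -0.0083, 0, 0, 255], [0, 0, 0, 0, 0, 0, 255], [0, 0, 0, 0, 0, 0, 255], [0, 0, 0, 0, 0, 0, 255]]

```text
clock: 21.8
tcp_pos: [0.609, 0.1336, 0.3039]
orientation: [0.007, 0.044, 0.987, 0.155]
wrist_force: [-0.1, -0.0, -8.6]
finger_gap: 0.0128
grip_force: 88.3
```

```bash
cat >> plan.py <<'E'
def hop():
    s=env.get_state(); st(); r=rot(s["orientation"]); T=tool(90+yaw("hopper")); v=D["hopper"]; Ri=R.from_euler('z',-v[2])
    g=Ri.apply(s["tcp_pos"]-r.apply([0,0,G])-[v[0],v[1],0]); q=np.degrees((T.inv()*r).as_rotvec())
    rr=R.from_rotvec([np.radians(-q[0]),0,0]); print("grasp",g.round(4),"rot",q.round(2),"lip",(g+rr.apply([0,-.097,-.073])).round(4),"feet",(g+rr.apply([0,-.045,-.095])).round(4),"torque",s["ft_torque"].round(3))
E
python3 -c "
from plan import *
hop()"
```

```text
21.8 [0.609  0.1336 0.3039] F [-0.11 -0.   -8.59] gap 0.0128 grip 88.3
grasp [0.0006 0.1003 0.36  ] rot [-17.9   -0.03   0.04] lip [0.0006 0.0304 0.2607] feet [0.0006 0.0867 0.2558] torque [-0.872  0.104 -0.033]
```

>>> jog_arm:
  increments:
    - [[0, 0.004, 0.004, -0.0056, 0, 0, 255], [0, 0.004, 0.004, -0.0056, 0, 0, 255], [0, 0.004, 0.004, -0.0056, 0, 0, 255], [0, 0.004, 0.004, -0.0056, 0, 0, 255], [0, 0, 0, 0, 0, 0, 255], [0, 0, 0, 0, 0, 0, 255], [0, 0, 0, 0, 0, 0, 255]]

```text
clock: 22.5
tcp_pos: [0.6095, 0.1383, 0.3013]
orientation: [0.009, 0.044, 0.981, 0.19]
wrist_force: [0.0, -0.3, -8.1]
finger_gap: 0.0124
grip_force: 88.3
```

>>> jog_arm:
  increments:
    - [[0, 0.004, 0.004, -0.0056, 0, 0, 255], [0, 0.004, 0.004, -0.0056, 0, 0, 255], [0, 0, 0, 0, 0, 0, 255], [0, 0, 0, 0, 0, 0, 255], [0, 0, 0, 0, 0, 0, 255], [0, 0, 0, 0, 0, 0, 255]]

```text
clock: 23.1
tcp_pos: [0.6097, 0.141, 0.3003]
orientation: [0.01, 0.044, 0.977, 0.208]
wrist_force: [1.0, -0.3, -8.0]
finger_gap: 0.0127
grip_force: 88.4
```

Now at 24°, with no roll yet.

>>> jog_arm:
  increments:
    - [[0, 0.003, 0.003, -0.0056, 0, 0, 255], [0, 0, 0, 0, 0, 0, 255], [0, 0, 0, 0, 0, 0, 255], [0, 0, 0, 0, 0, 0, 255], [0, 0, 0, 0, 0, 0, 255], [0, 0, 0, 0, 0, 0, 255]]

```text
clock: 23.7
tcp_pos: [0.6098, 0.142, 0.2998]
orientation: [0.01, 0.044, 0.975, 0.216]
wrist_force: [0.3, 0.5, -8.3]
finger_gap: 0.0126
grip_force: 88.4
```

>>> jog_arm:
  increments:
    - [[0, 0.003, 0.003, -0.0056, 0, 0, 255], [0, 0, 0, 0, 0, 0, 255], [0, 0, 0, 0, 0, 0, 255], [0, 0, 0, 0, 0, 0, 255], [0, 0, 0, 0, 0, 0, 255], [0, 0, 0, 0, 0, 0, 255]]

```text
clock: 24.3
tcp_pos: [0.6099, 0.143, 0.2994]
orientation: [0.01, 0.044, 0.973, 0.225]
wrist_force: [0.4, 0.3, -8.3]
finger_gap: 0.0126
grip_force: 88.4
```

>>> jog_arm:
  increments:
    - [[0, 0.003, 0.003, -0.0056, 0, 0, 255], [0, 0, 0, 0, 0, 0, 255], [0, 0, 0, 0, 0, 0, 255], [0, 0, 0, 0, 0, 0, 255], [0, 0, 0, 0, 0, 0, 255], [0, 0, 0, 0, 0, 0, 255]]

```text
clock: 24.9
tcp_pos: [0.6102, 0.1441, 0.2995]
orientation: [0.011, 0.044, 0.971, 0.233]
wrist_force: [0.5, -0.6, -6.1]
finger_gap: 0.0128
grip_force: 92.5
```

```bash
python3 -c "
from plan import *
hop()"
```

```text
24.9 [0.6102 0.1441 0.2995] F [ 0.52 -0.65 -6.13] gap 0.0128 grip 92.5
grasp [0.0007 0.1021 0.3521] rot [-27.02  -0.07   0.06] lip [0.0007 0.0489 0.243 ] feet [0.0007 0.1052 0.247 ] torque [-1.094  0.1   -0.073]
```

At 27° the force drops, so the bushes are rolling. I hold still.

>>> jog_arm:
  increments:
    - [[0, 0, 0, 0, 0, 0, 255], [0, 0, 0, 0, 0, 0, 255], [0, 0, 0, 0, 0, 0, 255], [0, 0, 0, 0, 0, 0, 255], [0, 0, 0, 0, 0, 0, 255], [0, 0, 0, 0, 0, 0, 255], [0, 0, 0, 0, 0, 0, 255], [0, 0, 0, 0, 0, 0, 255], [0, 0, 0, 0, 0, 0, 255], [0, 0, 0, 0, 0, 0, 255], [0, 0, 0, 0, 0, 0, 255], [0, 0, 0, 0, 0, 0, 255], [0, 0, 0, 0, 0, 0, 255], [0, 0, 0, 0, 0, 0, 255], [0, 0, 0, 0, 0, 0, 255]]

```text
clock: 26.4
tcp_pos: [0.61, 0.144, 0.299]
orientation: [0.011, 0.044, 0.971, 0.233]
wrist_force: [0.8, -0.1, -4.7]
finger_gap: 0.012
grip_force: 92.7
```

Run:
```python
from plan import *
from workcell import cams
st()
t=cams.read_camera("top"); w=cams.read_camera("wrist")
cv2.imwrite("pics/s2.png",np.hstack([cv2.resize(t["pixels"][130:290,300:460,::-1],(400,400),interpolation=cv2.INTER_CUBIC),cv2.copyMakeBorder(cv2.resize(w["pixels"][:,:,::-1],(400,300)),0,100,0,0,cv2.BORDER_CONSTANT)]))
```

```text
26.4 [0.61  0.144 0.299] F [ 0.85 -0.07 -4.7 ] gap 0.012 grip 92.7
```

View pics/s2.png

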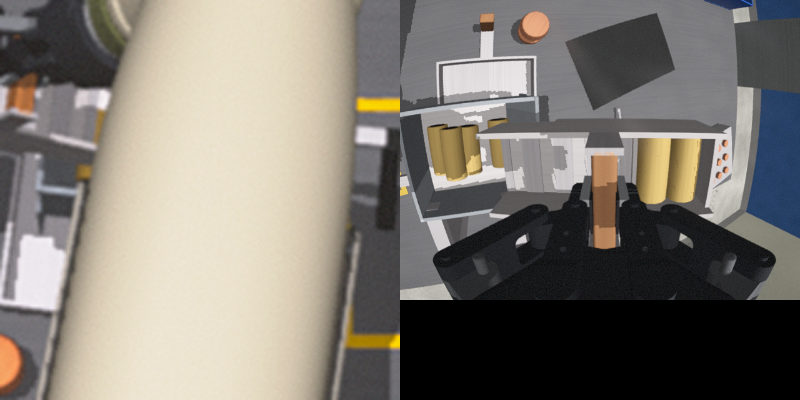

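The wrist view shows all four bushes in the hopper at (455,150) to (497,140), and both spares still in the rear bay. I level the tin and take it back.

Run:
```python
from plan import *
s=env.get_state(); T=tool(90+yaw("hopper")); Tm=tool(90+yaw("mat"))
h=P("hopper",(0,110,365)); m=P("mat",(0,-5,0)); print(m)
go([(tcp(h,T),T),((m[0],m[1],.306),Tm,.03),((m[0],m[1],.045),Tm,.035),((m[0],m[1],.0385),Tm)],ang=3)
```

```text
[0.49163713 0.36519065 0.        ]
1 x [0.0, -0.005, -0.006, 0.015, 0.0, -0.0]
1 x [0.0, -0.006, -0.006, 0.015, 0.0, -0.0]
1 x [0.0, -0.006, -0.005, 0.015, 0.0, -0.0]
1 x [0.0, -0.006, -0.005, 0.015, 0.0, -0.0]
1 x [0.0, -0.006, -0.005, 0.015, 0.0, -0.0]
1 x [0.0, -0.007, -0.004, 0.015, 0.0, -0.0]
1 x [0.001, -0.007, -0.004, 0.015, 0.0, -0.0]
1 x [0.0, -0.007, -0.004, 0.015, 0.0, -0.0]
1 x [0.001, -0.007, -0.003, 0.015, 0.0, -0.0]
1 x [0.0, -0.008, -0.004, 0.015, 0.0, -0.0]
1 x [0.061, 0.102, 0.0, 0.0, 0.0, -0.0143]
1 x [0.056, 0.104, 0.0, 0.0, 0.0, -0.0143]
1 x [0.052, 0.107, 0.0, 0.0, 0.0, -0.0143]
1 x [0.047, 0.109, 0.0, 0.0, 0.0, -0.0143]
1 x [0.042, 0.111, 0.0, 0.0, 0.0, -0.0143]
1 x [0.037, 0.112, 0.0, 0.0, 0.0, -0.0143]
1 x [0.032, 0.114, 0.0, 0.0, 0.0, -0.0143]
1 x [0.027, 0.115, 0.0, 0.0, 0.0, -0.0143]
1 x [0.021, 0.117, 0.001, 0.0, 0.0, -0.0143]
8 x [0.0, -0.0001, 0.1304, 0, 0, 0]
1 x [0.0001, 0.0003, 0.0263, 0, 0, 0]
```

>>> jog_arm:
  increments:
    - [[0, -0.005, -0.006, 0.008, 0, 0, 255], [0, -0.006, -0.006, 0.015, 0, 0, 255], [0, -0.006, -0.005, 0.015, 0, 0, 255], [0, -0.006, -0.005, 0.015, 0, 0, 255], [0, -0.006, -0.005, 0.015, 0, 0, 255], [0, -0.007, -0.004, 0.015, 0, 0, 255], [0, -0.007, -0.004, 0.015, 0, 0, 255], [0, -0.007, -0.004, 0.015, 0, 0, 255], [0.001, -0.007, -0.004, 0.015, 0, 0, 255], [0, -0.008, -0.004, 0.015, 0, 0, 255], [0, 0, 0, 0.007, 0, 0, 255], [0, 0, 0, 0, 0, 0, 255]]

```text
clock: 27.7
tcp_pos: [0.608, 0.1263, 0.306]
orientation: [0.0, 0.045, 0.999, 0.0]
wrist_force: [-0.3, 0.7, -4.4]
finger_gap: 0.0124
grip_force: 92.6
```

>>> jog_arm:
  increments:
    - [[0.03, 0.05, 0, 0, 0, 0, 255], [0.061, 0.102, 0, 0, 0, -0.0143, 255], [0.056, 0.104, 0, 0, 0, -0.0143, 255], [0.052, 0.107, 0, 0, 0, -0.0143, 255], [0.047, 0.109, 0, 0, 0, -0.0143, 255], [0.042, 0.111, 0, 0, 0, -0.0143, 255], [0.037, 0.112, 0, 0, 0, -0.0143, 255], [0.032, 0.114, 0, 0, 0, -0.0143, 255], [0.012, 0.085, 0, 0, 0, -0.0143, 255], [0.006, 0.05, 0, 0, 0, -0.0143, 255], [0, 0.03, 0, 0, 0, 0, 255], [0, 0, 0, 0, 0, 0, 255]]

```text
clock: 28.9
tcp_pos: [0.4963, 0.3642, 0.3059]
orientation: [-0.0, -0.156, 0.988, 0.0]
wrist_force: [0.3, -0.5, -4.7]
finger_gap: 0.0124
grip_force: 92.8
```

Run:
```python
from plan import *
st(); T=tool(90+yaw("mat")); m=P("mat",(0,-5,0))
go([((m[0],m[1],.06),T,.04),((m[0],m[1],.0385),T,.01)],ang=3)
```

```text
28.9 [0.4963 0.3642 0.3059] F [ 0.25 -0.47 -4.67] gap 0.0124 grip 92.8
7 x [0.0024, 0.0013, 0.1405, 0, 0, 0]
3 x [-0.0001, 0.0001, 0.0287, 0, 0, 0]
```

>>> jog_arm:
  increments:
    - [[0.002, 0.001, 0.07, 0, 0, 0, 255], [0.002, 0.001, 0.14, 0, 0, 0, 255], [0.002, 0.001, 0.14, 0, 0, 0, 255], [0.002, 0.001, 0.14, 0, 0, 0, 255], [0.002, 0.001, 0.14, 0, 0, 0, 255], [0.002, 0.001, 0.14, 0, 0, 0, 255], [0.002, 0.001, 0.14, 0, 0, 0, 255], [0.002, 0.001, 0.07, 0, 0, 0, 255], [0, 0, 0.028, 0, 0, 0, 255], [0, 0, 0.028, 0, 0, 0, 255], [0, 0, 0.03, 0, 0, 0, 255], [0, 0, 0, 0, 0, 0, 255], [0, 0, 0, 0, 0, 0, 255]]

```text
clock: 30.2
tcp_pos: [0.4927, 0.3647, 0.0403]
orientation: [0.001, -0.156, 0.988, 0.0]
wrist_force: [-0.2, 0.2, -5.0]
finger_gap: 0.0122
grip_force: 92.5
```

>>> jog_arm:
  increments:
    - [[0, 0, 0, 0, 0, 0, 0], [0, 0, 0, 0, 0, 0, 0], [0, 0, 0, 0, 0, 0, 0], [0, 0, 0, 0, 0, 0, 0], [0, 0, -0.05, 0, 0, 0, 0], [0, 0, -0.15, 0, 0, 0, 0], [0, 0, -0.15, 0, 0, 0, 0], [0, 0, -0.15, 0, 0, 0, 0], [0, 0, 0, 0, 0, 0, 0]]

```text
clock: 31.1
tcp_pos: [0.4954, 0.3663, 0.172]
orientation: [0.005, -0.156, 0.988, 0.002]
wrist_force: [0.2, -1.0, -0.2]
finger_gap: 0.0856
grip_force: 0.0
```

Run:
```python
from plan import *
from workcell import cams,spotter
st(); c=cams.read_camera("top")
for n in ["pan_tab","pan","bolt_knob","tin_bail","bush1"]:
    print(n,[(np.round(d["uv"],1).tolist(),round(d["conf"],2)) for d in spotter.landmark_of(n,"top")[:6]])
for l in [(-155,0,73),(-155,0,55),(0,0,0)]: print("want",l,proj(c,P("hopper",l)).round(1).tolist())
print("knob",proj(c,P("hopper",(-40,-135,191))))
cv2.imwrite("pics/t2.png",cv2.resize(c["pixels"][130:310,140:460,::-1],(800,450),interpolation=cv2.INTER_CUBIC))
T=tool(90+yaw("hopper")); k=P("hopper",(-40,-135,197))
go([((.43,.15,.2),T,.045),((.46,-.08,.2),T,.045),((k[0],k[1],.19),T,.03),(tcp(k,T),T,.02)])
```

```text
31.1 [0.4954 0.3663 0.172 ] F [ 0.23 -1.   -0.24] gap 0.0856 grip 0.0
pan_tab [([333.2, 282.3], 0.74)]
pan [([341.7, 221.4], 0.56)]
bolt_knob [([424.8, 213.8], 0.6), ([456.1, 205.6], 0.33)]
tin_bail [([197.6, 239.6], 0.64)]
bush1 [([365.3, 190.2], 0.82), ([230.9, 323.8], 0.79), ([339.7, 188.9], 0.74), ([373.5, 191.6], 0.63), ([355.2, 189.8], 0.51)]
want (-155, 0, 73) [[352.2, 268.8]]
want (-155, 0, 55) [[351.9, 269.7]]
want (0, 0, 0) [[358.2, 208.0]]
knob [[426.58458136 213.7368106 ]]
1 x [0.083, -0.123, -0.024, -0.0, -0.0001, 0.0214]
1 x [0.074, -0.128, -0.024, -0.0, -0.0001, 0.0214]
1 x [0.066, -0.133, -0.025, -0.0, -0.0001, 0.0214]
1 x [0.057, -0.137, -0.024, -0.0, -0.0001, 0.0214]
1 x [0.047, -0.141, -0.025, -0.0, -0.0001, 0.0214]
1 x [0.037, -0.144, -0.024, -0.0, -0.0001, 0.0214]
6 x [-0.0336, -0.1509, 0.0001, 0, 0, 0]
4 x [-0.0888, -0.0274, 0.01, 0, 0, 0]
3 x [-0.0, 0.0001, 0.0693, 0, 0, 0]
```

View pics/t2.png

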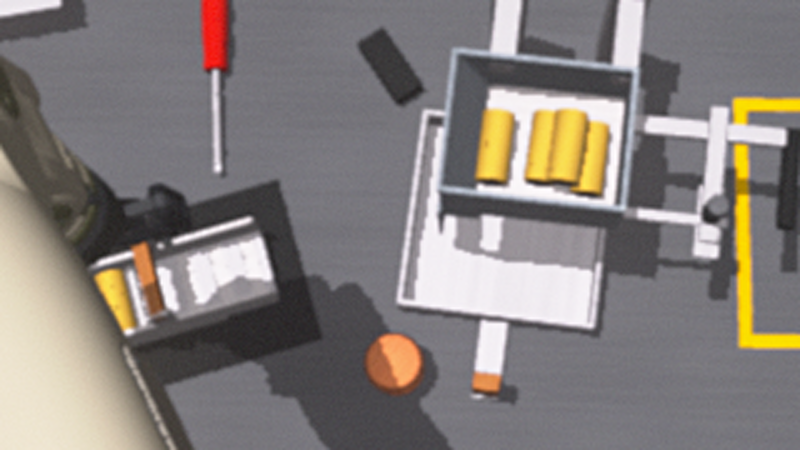

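The pan was knocked. Its tab is now at (335,282), near the electrode at about (297,275). I fit it again and re-centre it with the fingers part open.

Run:
```python
from plan import *
from workcell import cams
c=cams.read_camera("top")
v,r=fit(c,np.array([(92,90,42),(-92,90,42),(-92,-90,42),(-155,0,73)])/1000,[(310,174.8),(299.6,251.2),(378.8,261.2),(334.8,282)]); print(v,r.tolist())
D["pan"]=v.tolist(); json.dump(D,open("poses.json","w"))
t=P("pan",(-155,0,55)); print(t, "electrode",at_z(c,(140+394/2.5,130+363/2.5),.066))
T=tool(90+yaw("pan")); h=P("hopper",(-155,0,55)); Th=tool(90+yaw("hopper"))
go([((.45,.2,.12),T,.045),((t[0],t[1],.06),T,.04),(tcp(t,T),T,.02),(tcp(h,Th),Th,.01)],ang=3)
```

```text
[ 0.56624158  0.05056343 -0.09844384] [[0.0, -0.9], [-0.1, 0.3], [-0.6, 0.0], [0.7, 0.5]]
[0.41199205 0.06579759 0.055     ] electrode [0.42670317 0.15016623 0.066     ]
1 x [0.045, -0.072, 0.022, -0.0, -0.0001, 0.0164]
1 x [0.041, -0.074, 0.022, -0.0, -0.0001, 0.0164]
1 x [0.037, -0.076, 0.022, -0.0, -0.0001, 0.0164]
1 x [0.033, -0.078, 0.021, -0.0, -0.0001, 0.0164]
1 x [0.03, -0.079, 0.022, -0.0, -0.0001, 0.0164]
1 x [0.025, -0.08, 0.021, -0.0, -0.0001, 0.0164]
1 x [0.021, -0.082, 0.022, -0.0, -0.0001, 0.0164]
1 x [0.017, -0.083, 0.021, -0.0, -0.0001, 0.0164]
4 x [0.0247, -0.1371, 0.0602, 0, 0, 0]
4 x [-0.0, 0.0, 0.064, 0, 0, 0]
1 x [-0.028, -0.026, 0.0, -0.0001, 0.0, -0.0006]
1 x [-0.028, -0.027, 0.0, -0.0001, 0.0, -0.0006]
1 x [-0.028, -0.026, -0.0, -0.0001, 0.0, -0.0006]
1 x [-0.028, -0.027, -0.0, -0.0001, 0.0, -0.0006]
1 x [-0.027, -0.026, -0.0, -0.0001, 0.0, -0.0006]
```

>>> jog_arm:
  increments:
    - [[0.045, -0.072, 0.022, 0, 0, 0.0164, 130], [0.041, -0.074, 0.022, 0, 0, 0.0164, 130], [0.037, -0.076, 0.022, 0, 0, 0.0164, 130], [0.033, -0.078, 0.021, 0, 0, 0.0164, 130], [0.03, -0.079, 0.022, 0, 0, 0.0164, 130], [0.025, -0.08, 0.021, 0, 0, 0.0164, 130], [0.021, -0.082, 0.022, 0, 0, 0.0164, 130], [0.017, -0.083, 0.021, 0, 0, 0.0164, 130], [0.025, -0.137, 0.06, 0, 0, 0, 130], [0.025, -0.137, 0.06, 0, 0, 0, 130], [0.025, -0.137, 0.06, 0, 0, 0, 130], [0.025, -0.137, 0.06, 0, 0, 0, 130], [0, 0, 0, 0, 0, 0, 130], [0, 0, 0, 0, 0, 0, 130]]
  force: 60

```text
clock: 32.85
tcp_pos: [0.4118, 0.0661, 0.0606]
orientation: [-0.001, 0.05, 0.999, 0.0]
wrist_force: [0.1, 0.6, -0.4]
finger_gap: 0.0417
grip_force: 0.0
```

Run:
```python
from plan import *
from workcell import cams,spotter
st(); s=env.get_state(); w=cams.read_camera("wrist")
for d in spotter.landmark_of("pan_tab","wrist")[:2]: print(d["conf"],d["uv"],wray_z(w,s,d["uv"],.055),P("pan",(-155,0,55)))
t=P("pan",(-155,0,55)); T=tool(90+yaw("pan")); go([(tcp(t,T),T,.02)])
```

```text
32.85 [0.4118 0.0661 0.0606] F [ 0.07  0.57 -0.35] gap 0.0417 grip 0.0
0.93 [328.7, 267.7] [0.41302964 0.06806479 0.055     ] [0.41199205 0.06579759 0.055     ]
4 x [0.0011, -0.0014, 0.0655, 0, 0, 0]
```

>>> jog_arm:
  increments:
    - [[0, 0.002, 0.065, 0, 0, 0, 130], [0, 0.002, 0.065, 0, 0, 0, 130], [0, 0, 0.065, 0, 0, 0, 130], [0, 0, 0.065, 0, 0, 0, 130], [0, 0, 0, 0, 0, 0, 130], [0, 0, 0, 0, 0, 0, 255], [0, 0, 0, 0, 0, 0, 255], [0, 0, 0, 0, 0, 0, 255], [0, 0, 0, 0, 0, 0, 255], [0, 0, 0, 0, 0, 0, 255], [-0.028, -0.026, 0, 0, 0, 0, 255], [-0.028, -0.027, 0, 0, 0, -0.001, 255], [-0.028, -0.027, 0, 0, 0, -0.001, 255], [-0.028, -0.027, 0, 0, 0, -0.001, 255], [-0.028, -0.027, 0, 0, 0, 0, 255], [0, 0, 0, 0, 0, 0, 255], [0, 0, 0, 0, 0, 0, 255]]

```text
clock: 34.65
tcp_pos: [0.4457, 0.0301, -0.0031]
orientation: [0.001, 0.045, 0.999, -0.0]
wrist_force: [0.0, -1.2, 3.6]
finger_gap: 0.0233
grip_force: 59.7
```

Run:
```python
from plan import *
st(); T=tool(90+yaw("hopper")); h=P("hopper",(-155,0,55)); go([(tcp(h,T),T,.02)])
```

```text
34.65 [ 0.4457  0.0301 -0.0031] F [ 0.04 -1.19  3.65] gap 0.0233 grip 59.7
1 x [0.0085, -0.0031, 0.0036, 0, 0, 0]
```

Run:
```python
from plan import *
T=tool(90+yaw("hopper")); k=P("hopper",(-40,-135,197));p=env.get_state()["tcp_pos"]
go([(p+[0,0,.195],T,.04),((.46,-.09,.19),T,.04),((k[0],k[1],.19),T,.04),(tcp(k,T),T,.02)])
```

```text
5 x [-0.0004, -0.0001, -0.156, 0, 0, 0]
4 x [-0.025, -0.1184, 0.0021, 0, 0, 0]
3 x [-0.1172, -0.0232, 0.0003, 0, 0, 0]
3 x [0.0002, 0.0001, 0.0693, 0, 0, 0]
```

>>> jog_arm:
  increments:
    - [[0, 0, 0, 0, 0, 0, 130], [0, 0, 0, 0, 0, 0, 130], [0, 0, 0, 0, 0, 0, 130], [0, 0, -0.08, 0, 0, 0, 130], [0, 0, -0.156, 0, 0, 0, 130], [0, 0, -0.156, 0, 0, 0, 130], [0, 0, -0.156, 0, 0, 0, 130], [0, 0, -0.156, 0, 0, 0, 130], [0, 0, -0.076, 0, 0, 0, 130], [-0.025, -0.118, 0.002, 0, 0, 0, 130], [-0.025, -0.118, 0.002, 0, 0, 0, 130], [-0.025, -0.118, 0.002, 0, 0, 0, 130], [-0.025, -0.118, 0.002, 0, 0, 0, 130], [-0.08, -0.023, 0, 0, 0, 0, 100], [-0.08, -0.023, 0, 0, 0, 0, 100], [-0.08, -0.023, 0, 0, 0, 0, 100], [0, 0, 0, 0, 0, 0, 100], [0, 0, 0, 0, 0, 0, 100]]

```text
clock: 36.45
tcp_pos: [0.5163, -0.1111, 0.1885]
orientation: [-0.001, 0.044, 0.999, 0.0]
wrist_force: [-0.5, 0.1, 0.6]
finger_gap: 0.0518
grip_force: 0.0
```

Run:
```python
from plan import *
from workcell import cams,spotter
st(); s=env.get_state(); w=cams.read_camera("wrist")
for n,z,l in [("bolt_knob",.191,(-40,-135,191)),("trap_bar",.147,(-8,-200,147))]:
  for d in spotter.landmark_of(n,"wrist")[:2]: print(n,d["conf"],d["uv"],wray_z(w,s,d["uv"],z),P("hopper",l))
cv2.imwrite("pics/w5.png",w["pixels"][:,:,::-1])
T=tool(90+yaw("hopper")); k=P("hopper",(-40,-135,197)); go([(tcp(k,T),T,.02)])
```

```text
36.45 [ 0.5163 -0.1111  0.1885] F [-0.49  0.11  0.57] gap 0.0518 grip 0.0
bolt_knob 0.66 [327.3, 321.3] [ 0.5456463  -0.11238708  0.191     ] [ 0.54600119 -0.11518011  0.191     ]
3 x [-0.0404, -0.0023, 0.0681, 0, 0, 0]
```

View pics/w5.png

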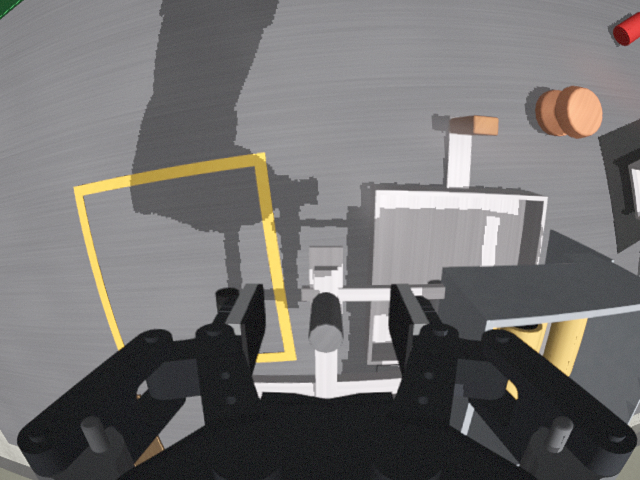

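The knob is at (326,310), centred between the fingers. I grip it and draw the bolt.

>>> jog_arm:
  increments:
    - [[-0.06, 0, 0, 0, 0, 0, 100], [-0.06, 0, 0, 0, 0, 0, 100], [0, 0, 0.07, 0, 0, 0, 100], [0, 0, 0.07, 0, 0, 0, 100], [0, 0, 0.064, 0, 0, 0, 100], [0, 0, 0, 0, 0, 0, 100], [0, 0, 0, 0, 0, 0, 255], [0, 0, 0, 0, 0, 0, 255], [0, 0, 0, 0, 0, 0, 255], [0, 0, 0, 0, 0, 0, 255], [0, 0, 0, 0, 0, 0, 255]]
  force: 60

```text
clock: 37.7
tcp_pos: [0.5474, -0.1144, 0.1396]
orientation: [0.001, 0.045, 0.999, -0.0]
wrist_force: [-1.5, 0.4, 6.4]
finger_gap: 0.016
grip_force: 58.5
```

>>> jog_arm:
  increments:
    - [[0.02, 0, 0, 0, 0, 0, 255], [0.04, 0, 0, 0, 0, 0, 255], [0.04, 0, 0, 0, 0, 0, 255], [0.04, 0, 0, 0, 0, 0, 255], [0.04, 0, 0, 0, 0, 0, 255], [0.015, 0, 0, 0, 0, 0, 255], [0, 0, 0, 0, 0, 0, 255], [0, 0, 0, 0, 0, 0, 255]]

```text
clock: 38.5
tcp_pos: [0.4986, -0.1101, 0.1396]
orientation: [0.001, 0.045, 0.999, -0.001]
wrist_force: [-1.9, -0.7, 9.1]
finger_gap: 0.016
grip_force: 58.6
```

```bash
python3 -c "
from plan import *
hop()"
```

```text
38.5 [ 0.4986 -0.1101  0.1396] F [-1.92 -0.73  9.11] gap 0.016 grip 58.6
grasp [-0.0878 -0.1342  0.1986] rot [ 0.06 -0.11  0.  ] lip [-0.0878 -0.2312  0.1257] feet [-0.0878 -0.1792  0.1036] torque [-0.125  0.405  0.063]
```

Run:
```python
from plan import *
T=tool(90+yaw("hopper")); b=P("hopper",(-8,-200,147));p=env.get_state()["tcp_pos"]
go([(p+[0,0,.05],T,.04),((b[0],b[1],.19),T,.04),(tcp(b,T),T,.025)])
```

```text
2 x [-0.0002, -0.0001, -0.1, 0, 0, 0]
3 x [-0.1063, -0.0877, -0.0003, 0, 0, 0]
5 x [0.0002, 0.0001, 0.0816, 0, 0, 0]
```

>>> jog_arm:
  increments:
    - [[0, 0, 0, 0, 0, 0, 120], [0, 0, 0, 0, 0, 0, 120], [0, 0, 0, 0, 0, 0, 120], [0, 0, -0.06, 0, 0, 0, 120], [0, 0, -0.1, 0, 0, 0, 120], [0, 0, -0.04, 0, 0, 0, 120], [-0.106, -0.088, 0, 0, 0, 0, 120], [-0.106, -0.088, 0, 0, 0, 0, 120], [-0.106, -0.088, 0, 0, 0, 0, 120], [0, 0, 0, 0, 0, 0, 120], [0, 0, 0, 0, 0, 0, 120]]
  force: 30

```text
clock: 39.6
tcp_pos: [0.5713, -0.1827, 0.1868]
orientation: [-0.001, 0.045, 0.999, 0.001]
wrist_force: [0.2, 1.2, 0.1]
finger_gap: 0.0454
grip_force: 0.0
```

Run:
```python
from plan import *
from workcell import cams,spotter
hop(); s=env.get_state(); w=cams.read_camera("wrist")
for n,z,l in [("bolt_knob",.191,(-90,-135,191)),("trap_bar",.147,(-8,-200,147))]:
  for d in spotter.landmark_of(n,"wrist")[:2]: print(n,d["conf"],d["uv"],wray_z(w,s,d["uv"],z),P("hopper",l))
c=cams.read_camera("top")
print([(d["conf"],d["uv"],at_z(c,d["uv"],.055)) for d in spotter.landmark_of("pan_tab","top")[:2]])
T=tool(90+yaw("hopper")); b=P("hopper",(-8,-200,147)); go([(tcp(b,T),T,.025)])
```

```text
39.6 [ 0.5713 -0.1827  0.1868] F [0.21 1.2  0.07] gap 0.0454 grip 0.0
grasp [-0.0087 -0.2     0.2458] rot [-0.06  0.12  0.03] lip [-0.0087 -0.2969  0.1727] feet [-0.0087 -0.2449  0.1508] torque [0.028 0.007 0.025]
bolt_knob 0.98 [461.2, 116.6] [ 0.49742525 -0.10839919  0.191     ] [ 0.49619996 -0.11072614  0.191     ]
bolt_knob 0.56 [327.5, 251.9] [ 0.56045949 -0.18026916  0.191     ] [ 0.49619996 -0.11072614  0.191     ]
trap_bar 0.7 [326.0, 254.1] [ 0.575731   -0.18239765  0.147     ] [ 0.57208382 -0.18277224  0.147     ]
[(0.88, [349.7, 268.5], array([0.44601002, 0.03456661, 0.055     ]))]
5 x [-0.0008, -0.0008, 0.0804, 0, 0, 0]
```

>>> jog_arm:
  increments:
    - [[0, 0, 0.08, 0, 0, 0, 120], [0, 0, 0.08, 0, 0, 0, 120], [0, 0, 0.08, 0, 0, 0, 120], [0, 0, 0.08, 0, 0, 0, 120], [0, 0, 0.08, 0, 0, 0, 120], [0, 0, 0, 0, 0, 0, 120], [0, 0, 0, 0, 0, 0, 255], [0, 0, 0, 0, 0, 0, 255], [0, 0, 0, 0, 0, 0, 255], [0, 0, 0, 0, 0, 0, 255], [0, 0, 0, 0, 0, 0, 255]]
  force: 35

```text
clock: 40.95
tcp_pos: [0.5725, -0.1817, 0.0897]
orientation: [0.001, 0.044, 0.999, 0.001]
wrist_force: [0.5, 5.4, 4.3]
finger_gap: 0.0149
grip_force: 34.4
```

Run:
```python
from plan import *
hop()
f=np.linspace(0,1.16,14)
y=-.14*np.cos(f);z=.14*np.sin(f); print(np.c_[np.diff(y),-np.diff(z)].__truediv__(.25).round(4).tolist())
```

```text
40.95 [ 0.5725 -0.1817  0.0897] F [0.5  5.38 4.28] gap 0.0149 grip 34.4
grasp [-0.0078 -0.199   0.1487] rot [-0.06 -0.13 -0.06] lip [-0.0078 -0.2959  0.0756] feet [-0.0078 -0.2439  0.0537] torque [1.047 0.01  0.017]
[[0.0022, -0.0499], [0.0067, -0.0495], [0.0111, -0.0487], [0.0153, -0.0475], [0.0195, -0.046], [0.0235, -0.0441], [0.0274, -0.0418], [0.031, -0.0392], [0.0344, -0.0363], [0.0375, -0.0331], [0.0402, -0.0296], [0.0427, -0.0259], [0.0449, -0.022]]
```

>>> jog_arm:
  increments:
    - [[0, 0.002, -0.05, 0, 0, 0, 255], [0, 0.007, -0.05, 0, 0, 0, 255], [0, 0.011, -0.049, 0, 0, 0, 255], [0, 0.015, -0.047, 0, 0, 0, 255], [0, 0.02, -0.046, 0, 0, 0, 255], [0, 0.023, -0.044, 0, 0, 0, 255], [0, 0, 0, 0, 0, 0, 255]]

```text
clock: 41.65
tcp_pos: [0.5742, -0.1611, 0.1607]
orientation: [0.001, 0.044, 0.999, 0.001]
wrist_force: [1.7, 6.2, -0.8]
finger_gap: 0.015
grip_force: 35.0
```

>>> jog_arm:
  increments:
    - [[0, 0.027, -0.042, 0, 0, 0, 255], [0, 0.031, -0.039, 0, 0, 0, 255], [0, 0.034, -0.036, 0, 0, 0, 255], [0, 0.037, -0.033, 0, 0, 0, 255], [0, 0.04, -0.03, 0, 0, 0, 255], [0, 0.043, -0.026, 0, 0, 0, 255], [0, 0, 0, 0, 0, 0, 255]]

```text
clock: 42.35
tcp_pos: [0.5788, -0.1098, 0.2137]
orientation: [0.001, 0.044, 0.999, -0.001]
wrist_force: [0.2, -0.1, 5.3]
finger_gap: 0.0146
grip_force: 35.6
```

Run:
```python
from plan import *
hop()
```

```text
42.35 [ 0.5788 -0.1098  0.2137] F [ 0.2  -0.11  5.3 ] gap 0.0146 grip 35.6
grasp [-0.008  -0.1266  0.2727] rot [ 0.08 -0.17 -0.06] lip [-0.008  -0.2237  0.1999] feet [-0.008  -0.1718  0.1778] torque [-0.462 -0.052  0.01 ]
```

>>> jog_arm:
  increments:
    - [[0, 0.034, -0.018, 0, 0, 0, 255], [0, 0, 0, 0, 0, 0, 255], [0, 0, 0, 0, 0, 0, 255], [0, 0, 0, 0, 0, 0, 255], [0, 0, 0, 0, 0, 0, 255], [0, 0, 0, 0, 0, 0, 255], [0, 0, 0, 0, 0, 0, 255], [0, 0, 0, 0, 0, 0, 255]]

```text
clock: 43.15
tcp_pos: [0.5794, -0.1025, 0.2179]
orientation: [0.002, 0.045, 0.999, -0.001]
wrist_force: [-1.0, -1.9, 7.2]
finger_gap: 0.0147
grip_force: 35.5
```

Run:
```python
from plan import *
from workcell import cams,spotter
hop(); s=env.get_state()
c=cams.read_camera("side"); w=cams.read_camera("wrist");
a=cv2.resize(c["pixels"][150:310,230:430,::-1],(500,400),interpolation=cv2.INTER_CUBIC)
b=cv2.resize(w["pixels"][:,340:640,::-1],(250,400))
cv2.imwrite("pics/s3.png",np.hstack([a,b]))
f=np.arange(1.15,-.01,-1.15/14); print(np.c_[np.diff(-.14*np.cos(f)),-np.diff(.14*np.sin(f))].__truediv__(.25).round(3).tolist())
```

```text
43.15 [ 0.5794 -0.1025  0.2179] F [-0.98 -1.91  7.19] gap 0.0147 grip 35.5
grasp [-0.008  -0.1194  0.2769] rot [ 0.06 -0.2   0.01] lip [-0.008  -0.2164  0.204 ] feet [-0.008  -0.1645  0.1819] torque [-0.721  0.02   0.085]
[[-0.041, 0.02], [-0.039, 0.024], [-0.037, 0.027], [-0.035, 0.03], [-0.032, 0.033], [-0.03, 0.035], [-0.027, 0.038], [-0.023, 0.04], [-0.02, 0.041], [-0.017, 0.043], [-0.013, 0.044], [-0.009, 0.045], [-0.006, 0.046], [-0.002, 0.046]]
```

View pics/s3.png

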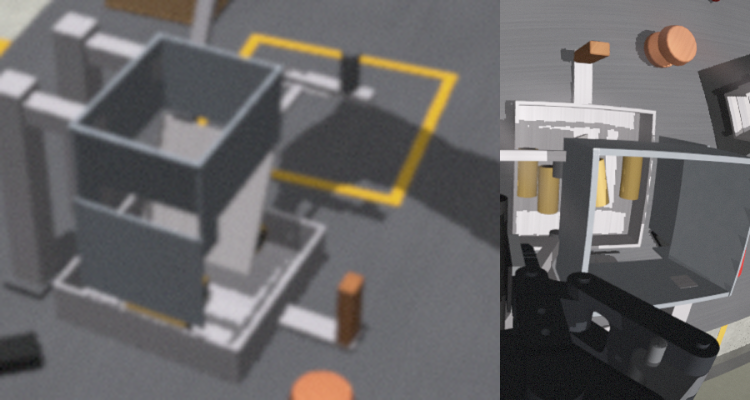

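All four bushes are in the pan. I swing the trap shut.

>>> jog_arm:
  increments:
    - [[0, -0.037, 0.018, 0, 0, 0, 255], [0, -0.039, 0.024, 0, 0, 0, 255], [0, -0.037, 0.027, 0, 0, 0, 255], [0, -0.035, 0.03, 0, 0, 0, 255], [0, -0.032, 0.033, 0, 0, 0, 255], [0, -0.03, 0.035, 0, 0, 0, 255], [0, -0.027, 0.038, 0, 0, 0, 255], [0, 0, 0, 0, 0, 0, 255]]

```text
clock: 44.05
tcp_pos: [0.5738, -0.161, 0.163]
orientation: [0.0, 0.045, 0.999, 0.001]
wrist_force: [5.7, 1.6, -1.9]
finger_gap: 0.0146
grip_force: 36.2
```

>>> jog_arm:
  increments:
    - [[0, -0.023, 0.04, 0, 0, 0, 255], [0, -0.02, 0.041, 0, 0, 0, 255], [0, -0.017, 0.043, 0, 0, 0, 255], [0, -0.013, 0.044, 0, 0, 0, 255], [0, -0.009, 0.045, 0, 0, 0, 255], [0, -0.006, 0.046, 0, 0, 0, 255], [0, 0, 0, 0, 0, 0, 255]]

```text
clock: 44.75
tcp_pos: [0.5717, -0.1814, 0.098]
orientation: [-0.0, 0.044, 0.999, 0.002]
wrist_force: [6.9, 5.4, -2.6]
finger_gap: 0.0148
grip_force: 36.2
```

```bash
python3 -c "
from plan import *
hop()"
```

```text
44.75 [ 0.5717 -0.1814  0.098 ] F [ 6.88  5.39 -2.64] gap 0.0148 grip 36.2
grasp [-0.0085 -0.1988  0.157 ] rot [-0.2   0.02 -0.05] lip [-0.0085 -0.2956  0.0837] feet [-0.0085 -0.2435  0.0619] torque [ 1.042 -1.094 -0.027]
```

>>> jog_arm:
  increments:
    - [[0, -0.001, 0.033, 0, 0, 0, 255], [0, 0, 0.012, 0, 0, 0, 255], [0, 0, 0, 0, 0, 0, 255], [0, 0, 0, 0, 0, 0, 255]]

```text
clock: 45.15
tcp_pos: [0.5718, -0.1817, 0.089]
orientation: [0.0, 0.044, 0.999, 0.001]
wrist_force: [1.4, 5.6, 6.9]
finger_gap: 0.0146
grip_force: 37.5
```

Run:
```python
from plan import *
hop(); T=tool(90+yaw("hopper")); p=env.get_state()["tcp_pos"]; k=P("hopper",(-87.8,-134.5,198)); print(tcp(k,T))
q=tcp(k,T); go([(p+[0,0,.1],T),((q[0],q[1],p[2]+.1),T),(q,T,.02)])
```

```text
45.15 [ 0.5718 -0.1817  0.089 ] F [1.43 5.63 6.93] gap 0.0146 grip 37.5
grasp [-0.0084 -0.1991  0.148 ] rot [-0.14 -0.05 -0.06] lip [-0.0084 -0.2959  0.0748] feet [-0.0084 -0.2439  0.0529] torque [ 1.179 -0.331  0.012]
[ 0.49843576 -0.11042411  0.139     ]
3 x [-0.0001, 0.0003, -0.1333, 0, 0, 0]
3 x [0.1058, 0.0861, 0.0001, 0, 0, 0]
3 x [0.0, -0.0002, 0.0667, 0, 0, 0]
```

>>> jog_arm:
  increments:
    - [[0, 0, 0, 0, 0, 0, 120], [0, 0, 0, 0, 0, 0, 120], [0, 0, 0, 0, 0, 0, 120], [0, 0, -0.07, 0, 0, 0, 120], [0, 0, -0.133, 0, 0, 0, 120], [0, 0, -0.133, 0, 0, 0, 120], [0, 0, -0.064, 0, 0, 0, 120], [0.106, 0.086, 0, 0, 0, 0, 120], [0.106, 0.086, 0, 0, 0, 0, 120], [0.106, 0.086, 0, 0, 0, 0, 120], [0, 0, 0, 0, 0, 0, 120], [0, 0, 0, 0, 0, 0, 120]]
  force: 60

```text
clock: 46.35
tcp_pos: [0.4979, -0.1117, 0.1886]
orientation: [0.0, 0.044, 0.999, -0.0]
wrist_force: [-0.0, -0.8, 0.4]
finger_gap: 0.0453
grip_force: 0.0
```

Run:
```python
from plan import *
from workcell import cams,spotter
T=tool(90+yaw("hopper")); k=P("hopper",(-87.8,-134.5,198)); go([(tcp(k,T),T,.02)])
s=env.get_state(); w=cams.read_camera("wrist"); st()
for d in spotter.landmark_of("bolt_knob","wrist")[:2]: print(d["conf"],d["uv"],wray_z(w,s,d["uv"],.191),k)
```

```text
3 x [-0.0005, 0.0018, 0.0662, 0, 0, 0]
46.4 [ 0.4987 -0.1122  0.1886] F [ 0.   -0.14 -0.45] gap 0.0453 grip 0.0
0.76 [329.6, 270.3] [ 0.49766646 -0.10919253  0.191     ] [ 0.49843576 -0.11042411  0.198     ]
0.29 [479.2, 145.1] [ 0.43856807 -0.0278686   0.191     ] [ 0.49843576 -0.11042411  0.198     ]
```

Grip and push home.

>>> jog_arm:
  increments:
    - [[0, 0.003, 0.066, 0, 0, 0, 120], [0, 0.002, 0.066, 0, 0, 0, 120], [0, 0, 0.066, 0, 0, 0, 120], [0, 0, 0, 0, 0, 0, 120], [0, 0, 0, 0, 0, 0, 255], [0, 0, 0, 0, 0, 0, 255], [0, 0, 0, 0, 0, 0, 255], [0, 0, 0, 0, 0, 0, 255], [0, 0, 0, 0, 0, 0, 255], [-0.02, 0, 0, 0, 0, 0, 255], [-0.04, 0, 0, 0, 0, 0, 255], [-0.04, 0, 0, 0, 0, 0, 255], [-0.04, 0, 0, 0, 0, 0, 255], [-0.03, 0, 0, 0, 0, 0, 255], [-0.02, 0, 0, 0, 0, 0, 255], [0, 0, 0, 0, 0, 0, 255]]

```text
clock: 48.05
tcp_pos: [0.5469, -0.1145, 0.1399]
orientation: [0.001, 0.044, 0.999, 0.0]
wrist_force: [1.8, 4.4, 3.7]
finger_gap: 0.0162
grip_force: 59.1
```

>>> jog_arm:
  increments:
    - [[-0.008, 0, 0, 0, 0, 0, 255], [-0.008, 0, 0, 0, 0, 0, 255], [0, 0, 0, 0, 0, 0, 255]]

```text
clock: 48.35
tcp_pos: [0.5487, -0.1147, 0.1398]
orientation: [-0.001, 0.044, 0.999, 0.0]
wrist_force: [-4.3, 3.6, 7.1]
finger_gap: 0.0165
grip_force: 59.5
```

>>> jog_arm:
  increments:
    - [[-0.016, 0, 0, 0, 0, 0, 255], [-0.008, 0, 0, 0, 0, 0, 255], [0, 0, 0, 0, 0, 0, 255]]

```text
clock: 48.65
tcp_pos: [0.5484, -0.1146, 0.1398]
orientation: [-0.006, 0.045, 0.999, -0.0]
wrist_force: [-22.0, 4.3, 20.1]
finger_gap: 0.0166
grip_force: 60.8
```

Run:
```python
from plan import *
hop(); T=tool(90+yaw("hopper")); h=P("hopper",(-155,0,55)); p=env.get_state()["tcp_pos"]
go([(p+[0,0,.05],T),((.45,-.08,.19),T),((h[0],h[1],.1),T),(tcp(h,T),T,.03)])
```

```text
48.65 [ 0.5484 -0.1146  0.1398] F [-22.     4.33  20.09] gap 0.0166 grip 60.8
grasp [-0.0369 -0.1342  0.1988] rot [0.03 0.7  0.02] lip [-0.0369 -0.2312  0.1258] feet [-0.0369 -0.1792  0.1038] torque [ 0.84   4.061 -0.053]
1 x [0.001, -0.0, -0.1, -0.0001, -0.0019, -0.0]
1 x [0.001, -0.0, -0.1, -0.0001, -0.0019, -0.0]
3 x [0.1347, 0.0342, -0.0002, 0, 0, 0]
4 x [0.0163, 0.1085, 0.09, 0, 0, 0]
4 x [-0.0, -0.0, 0.104, 0, 0, 0]
```

The bolt is hard against its stop. I ease off, release it, and go to the pan tab.

>>> jog_arm:
  increments:
    - [[0.024, 0, 0, 0, 0, 0, 255], [0, 0, 0, 0, 0, 0, 120], [0, 0, 0, 0, 0, 0, 120], [0, 0, 0, 0, 0, 0, 120], [0, 0, -0.08, 0, 0, 0, 120], [0, 0, -0.12, 0, 0, 0, 120], [0.135, 0.034, 0, 0, 0, 0, 120], [0.135, 0.034, 0, 0, 0, 0, 120], [0.135, 0.034, 0, 0, 0, 0, 120], [0.016, 0.108, 0.09, 0, 0, 0, 120], [0.016, 0.108, 0.09, 0, 0, 0, 120], [0.016, 0.108, 0.09, 0, 0, 0, 120], [0.016, 0.108, 0.09, 0, 0, 0, 120], [0, 0, 0, 0, 0, 0, 120], [0, 0, 0, 0, 0, 0, 120]]

```text
clock: 50.15
tcp_pos: [0.4445, 0.0286, 0.0986]
orientation: [-0.001, 0.044, 0.999, -0.0]
wrist_force: [1.0, -0.0, 0.5]
finger_gap: 0.0451
grip_force: 0.0
```

Run:
```python
from plan import *
from workcell import cams,spotter
s=env.get_state(); w=cams.read_camera("wrist"); st()
for n,z,l in [("pan_tab",.055,(-155,0,55)),("bolt_knob",.191,(-40,-135,191))]:
  for d in spotter.landmark_of(n,"wrist")[:2]: print(n,d["conf"],d["uv"],wray_z(w,s,d["uv"],z),P("hopper",l))
T=tool(90+yaw("hopper")); h=P("hopper",(-155,0,55)); go([(tcp(h,T),T,.03)])
q=tcp(h,T); b=P("bay",(-155,0,55)); Tb=tool(90+yaw("bay")); print("bay leg")
go([(tcp(b,Tb),Tb,.02)],start=(q,T),ang=1)
```

```text
50.2 [0.4453 0.0281 0.0992] F [ 0.89 -0.01  0.91] gap 0.0452 grip 0.0
pan_tab 0.9 [328.0, 244.8] [0.44408585 0.03048368 0.055     ] [0.44348408 0.02952733 0.055     ]
4 x [0.0027, 0.0018, 0.1038, 0, 0, 0]
bay leg
1 x [-0.002, -0.08, 0.0, 0.0, 0.0, -0.0021]
1 x [-0.002, -0.08, 0.0, 0.0, 0.0, -0.0021]
1 x [-0.001, -0.08, 0.0, 0.0, 0.0, -0.0021]
1 x [-0.001, -0.079, 0.0, 0.0, 0.0, -0.0021]
1 x [0.0, -0.08, 0.0, 0.0, 0.0, -0.0021]
1 x [0.001, -0.079, 0.0, 0.0, 0.0, -0.0021]
1 x [0.001, -0.08, 0.0, 0.0, 0.0, -0.0021]
1 x [0.002, -0.079, 0.0, 0.0, 0.0, -0.0021]
1 x [0.002, -0.08, 0.0, 0.0, 0.0, -0.0021]
1 x [0.003, -0.079, 0.0, 0.0, 0.0, -0.0021]
1 x [0.003, -0.079, 0.0, 0.0, 0.0, -0.0021]
1 x [0.004, -0.08, 0.0, 0.0, 0.0, -0.0021]
1 x [0.004, -0.079, 0.0, 0.0, 0.0, -0.0021]
1 x [0.004, -0.08, 0.0, 0.0, 0.0, -0.0021]
1 x [0.005, -0.079, 0.0, 0.0, 0.0, -0.0021]
1 x [0.006, -0.079, 0.0, 0.0, 0.0, -0.0021]
```

>>> jog_arm:
  increments:
    - [[0.002, 0.003, 0.104, 0, 0, 0, 120], [0.002, 0.003, 0.104, 0, 0, 0, 120], [0.001, 0.003, 0.104, 0, 0, 0, 120], [0, 0, 0.1, 0, 0, 0, 120], [0, 0, 0, 0, 0, 0, 120], [0, 0, 0, 0, 0, 0, 255], [0, 0, 0, 0, 0, 0, 255], [0, 0, 0, 0, 0, 0, 255], [0, 0, 0, 0, 0, 0, 255], [0, 0, 0, 0, 0, 0, 255]]
  force: 70

```text
clock: 51.3
tcp_pos: [0.445, 0.0301, -0.0026]
orientation: [0.001, 0.045, 0.999, -0.001]
wrist_force: [-1.6, -2.6, 7.7]
finger_gap: 0.0229
grip_force: 70.0
```

>>> jog_arm:
  increments:
    - [[0, -0.03, 0, 0, 0, 0, 255], [-0.001, -0.05, 0, 0, 0, -0.0021, 255], [-0.002, -0.08, 0, 0, 0, -0.0021, 255], [-0.001, -0.08, 0, 0, 0, -0.0021, 255], [-0.001, -0.08, 0, 0, 0, -0.0021, 255], [0, -0.08, 0, 0, 0, -0.0021, 255], [0, -0.08, 0, 0, 0, -0.0021, 255], [0.001, -0.08, 0, 0, 0, -0.0021, 255], [0.001, -0.08, 0, 0, 0, -0.0021, 255], [0.002, -0.08, 0, 0, 0, -0.0021, 255], [0.002, -0.08, 0, 0, 0, -0.0021, 255], [0.003, -0.08, 0, 0, 0, -0.0021, 255], [0.003, -0.08, 0, 0, 0, -0.0021, 255], [0.004, -0.08, 0, 0, 0, -0.0021, 255], [0.004, -0.08, 0, 0, 0, -0.0021, 255], [0.005, -0.08, 0, 0, 0, -0.0021, 255], [0.005, -0.06, 0, 0, 0, -0.0021, 255], [0.005, -0.04, 0, 0, 0, 0, 255], [0, -0.02, 0, 0, 0, 0, 255], [0, 0, 0, 0, 0, 0, 255]]

```text
clock: 53.3
tcp_pos: [0.425, -0.2985, -0.0026]
orientation: [0.001, -0.009, 1.0, 0.001]
wrist_force: [0.6, 4.4, 7.9]
finger_gap: 0.0232
grip_force: 70.1
```

Run:
```python
from plan import *
st(); b=P("bay",(-155,0,55)); T=tool(90+yaw("bay")); go([(tcp(b,T),T,.02)])
```

```text
53.3 [ 0.425  -0.2985 -0.0026] F [0.61 4.42 7.93] gap 0.0232 grip 70.1
1 x [0.0047, 0.0412, 0.0057, 0, 0, 0]
```

>>> jog_arm:
  increments:
    - [[0.004, 0.041, 0, 0, 0, 0, 255], [0, 0, 0, 0, 0, 0, 255], [0, 0, 0, 0, 0, 0, 255], [0, 0, 0, 0, 0, 0, 120], [0, 0, 0, 0, 0, 0, 120], [0, 0, 0, 0, 0, 0, 120], [0, 0, -0.08, 0, 0, 0, 120], [0, 0, -0.15, 0, 0, 0, 120], [0, 0, -0.15, 0, 0, 0, 120], [0, 0, -0.15, 0, 0, 0, 120], [0.01, 0.16, -0.05, 0, 0, 0, 120], [0.01, 0.16, 0, 0, 0, 0, 120], [0.01, 0.16, 0, 0, 0, 0, 120], [0.01, 0.16, 0, 0, 0, 0, 120], [0, 0.16, 0, 0, 0, 0, 120], [0, 0.16, 0, 0, 0, 0, 120], [0, 0.16, 0, 0, 0, 0, 120], [0, 0, 0, 0, 0, 0, 120]]

```text
clock: 55.1
tcp_pos: [0.4065, -0.0049, 0.1407]
orientation: [-0.001, -0.011, 1.0, 0.001]
wrist_force: [0.7, -1.0, -0.4]
finger_gap: 0.0454
grip_force: 0.0
```

Run:
```python
from plan import *
from workcell import cams,spotter
st(); cs={n:cams.read_camera(n) for n in("top","side")}
for n in cs:
    c=cs[n]; print(n)
    for t,l in [("pan",("bay",(0,0,0))),("pan_tab",("bay",(-155,0,55))),("bolt_knob",("hopper",(-40,-135,191))),("trap_bar",("hopper",(-8,-200,147))),("tin",("mat",(0,0,0))),("tin_bail",("mat",(0,-5,95))),("electrode",None),("stone",None),("driver",None),("bush1",None),("spare1",("mat",(0,50,20)))]:
        print(t,[(np.round(d["uv"]).tolist(),round(d["conf"],2)) for d in spotter.landmark_of(t,n)[:7]],"want",proj(c,P(*l)).round().tolist() if l else "")
for t in ("pan",):
    d=spotter.cut_out(t,"top")[0]; m=d["region"].astype(np.uint8); m=cv2.morphologyEx(m,cv2.MORPH_OPEN,np.ones((15,15),np.uint8)); b=cv2.boxPoints(cv2.minAreaRect(cv2.findNonZero(m))); print(np.round(b).tolist())
    print([proj(cs["top"],P("bay",l)).round().tolist()[0] for l in [(92,90,42),(92,-90,42),(-92,-90,42),(-92,90,42)]])
hsv=cv2.cvtColor(cs["top"]["pixels"],cv2.COLOR_RGB2HSV); y=cv2.inRange(hsv,(18,90,90),(32,255,255))
n,_,stt,cen=cv2.connectedComponentsWithStats(y); print([(cen[i].round().tolist(),stt[i].tolist()) for i in range(1,n) if stt[i,4]>30])
```

```text
55.1 [ 0.4065 -0.0049  0.1407] F [ 0.71 -0.99 -0.39] gap 0.0454 grip 0.0
top
pan [([486.0, 219.0], 0.91)] want [[486.0, 219.0]]
pan_tab [([494.0, 280.0], 0.74)] want [[494.0, 282.0]]
bolt_knob [([429.0, 215.0], 0.66), ([229.0, 159.0], 0.29), ([296.0, 157.0], 0.17)] want [[427.0, 214.0]]
trap_bar [([502.0, 211.0], 0.67)] want [[455.0, 207.0]]
tin [([205.0, 248.0], 0.72)] want [[207.0, 249.0]]
tin_bail [([200.0, 243.0], 0.9)] want [[200.0, 242.0]]
electrode [([299.0, 275.0], 0.76)] want 
stone [([297.0, 158.0], 0.64)] want 
driver [([227.0, 160.0], 0.95)] want 
bush1 [([517.0, 222.0], 0.84), ([482.0, 216.0], 0.75), ([486.0, 218.0], 0.71), ([504.0, 211.0], 0.68), ([464.0, 215.0], 0.54)] want 
spare1 [([173.0, 258.0], 0.85), ([185.0, 251.0], 0.64), ([484.0, 220.0], 0.64), ([426.0, 213.0], 0.53)] want [[184.0, 254.0]]
side
pan [([360.0, 193.0], 0.69)] want [[359.0, 196.0]]
pan_tab [([419.0, 190.0], 0.93), ([355.0, 180.0], 0.67)] want [[418.0, 191.0]]
bolt_knob [([352.0, 193.0], 0.66), ([349.0, 171.0], 0.51)] want [[351.0, 172.0]]
trap_bar [([348.0, 168.0], 0.71), ([191.0, 355.0], 0.24)] w
[... 272 characters left out ...]
 [([395.0, 398.0], 0.72), ([353.0, 192.0], 0.63), ([358.0, 182.0], 0.53), ([369.0, 177.0], 0.46), ([353.0, 200.0], 0.44), ([358.0, 191.0], 0.22)] want 
spare1 [([284.0, 411.0], 0.9), ([278.0, 424.0], 0.56)] want [[284.0, 422.0]]
[[449.0, 176.0], [531.0, 176.0], [531.0, 257.0], [449.0, 257.0]]
[[450.0, 176.0], [528.0, 177.0], [532.0, 256.0], [452.0, 255.0]]
[([40.0, 31.0], [29, 0, 23, 62, 981]), ([559.0, 119.0], [542, 102, 31, 35, 598]), ([506.0, 207.0], [433, 169, 107, 101, 1393]), ([436.0, 203.0], [433, 188, 7, 32, 189]), ([512.0, 214.0], [500, 197, 26, 35, 608]), ([474.0, 215.0], [462, 200, 28, 31, 559]), ([179.0, 251.0], [166, 238, 28, 29, 590]), ([455.0, 264.0], [435, 246, 48, 24, 341])]
```

```bash
python3 -c "
from workcell import ticket
print(ticket.hand_in())"
```

```text
the job is handed in; nothing more can be done
None
```

The job is done and handed in at about 55 s, but hand-in gave no verdict. In the last camera check the four bushes are in the pan, centred in the tape square with its tab towards the robot. Both spares are in the tin, which stands on the mat. The trap is shut, the bolt is home and the bystanders are where they were.

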